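# Put the spares pack away and hang the bin on the rail

### The arm

A 6-joint arm with a two-finger parallel gripper is mounted at the origin on the work surface. World frame = base frame: x ahead of the robot, y to its left, z up, the work surface at z = 0. Lengths are in m, angles in rad, forces in N, time in s.
With the tool pointing down it reaches from about 0.35 to 0.725 m from the base axis. Payload 4.3 kg.
Tool frame: the origin (TCP) lies on the centre line of the jaws, within the pads' length; the fingertips stand 25 mm ahead of it and the grasp point (between the pads) lies 6 mm ahead of it; y points along the fingers, z is the direction in which the jaws open and shut, and the axes are right-handed (so a half turn about y gives the same grasp; the last joint's range is limited). The gripper opens to 85 mm and grips with 20 to 120 N. Pads are 22 mm wide; open, the fingers measure 114 mm over their backs; the gripper's body (76 mm by 85 mm) begins 54 mm behind the grasp point. The pads swing forward as they close: fully open they stand 13 mm farther back than shut.
Start: joints at [-1.271, 0.377, 0.081, 1.274, 0, 1.46], TCP at [0.229, -0.527, 0.256] pointing down, gripper open.
Joint ranges: [-2.72, 2.72], [-0.84, 1.66], [-1.02, 1.22], [-1.77, 2.12], [-1.37, 1.28], [-3.14, 3.14]. Speed limits (rad/s): [2.57, 2.57, 3.14, 3.14, 3.14, 3.14].

### API

Orientations are given as a unit quaternion [w, x, y, z].
In Python, from rig import robot gives the robot as it stands.
- The arm moves only by the tool arm_command, never from a script. Its argument "plan" is a list of rows, each a list of 4 numbers: the shift along the tool's x, y, z normalised to -1 to 1, where 1 is 500 mm, then the turn about the tool's y normalised to -1 to 1, where 1 is 180 degrees. A call has 1 to 12 rows; each row shifts and turns the commanded pose from where the row before left it, along the tool's axes as they then stand; what a row does not reach is not made up. A row lasts 1/12 s, in which the tool goes at most 41.7 mm and 7.16 degrees, less where a joint would pass 70% of its speed; a pose out of reach is approached as far as the arm can. A call with a number of a shift or a turn outside -1 to 1 is refused whole. A call with a gripper value outside its range is refused whole. "jaw" is the opening, from -1 (shut) to 1 (fully open), set as the call begins (left out, the last holds). The fingers move at their own pace and stop on an object; the grip force is fixed at half the most. Time passes only in rows, so rows that do not move let the fingers close. It gives the time, the measured TCP pose, the force and the opening at its end, in the units of the state.
- robot.sense(): the state, without advancing time (a new reading comes with each control period).
- robot.camera(name): name is "scene" or "side" or "wrist"; returns a dict with "frame" (480x640x3 uint8, blue, green, red), "fx", "fy", "cx", "cy" (pixels), "xyz" and "orientation" of the camera in the world. Camera axes: x right, y up, looking along -z (the intrinsics and any distortion apply to the point x, -y, -z); pixel columns grow to the right and rows downward; lengths in m; the calibration is good to about 2 mm. A picture is of the moment at which its call begins. There is no depth.
- robot.close_job(): hands the job in, once; it reports no verdict.
Trained networks look in the newest picture that a camera, given by its name, has taken for a name from the list of things; names that differ only in an ending like _2 or _b are one class to them, and where a whole thing is asked for, a point or a joint stands for the part that bears it (a point fixed in the world has none). Each returns a list of dicts, best first, with "score" (0 to 1); they miss things now and then, are a little off and sometimes report something else, mostly with a low value. They report only what shows in the picture. A call takes as long as a camera call.
- robot.regions_of(camera, label): "mask" (480x640 bool, what is visible of it) and "bbox" ([left, top, right, bottom] in pixels, round what is visible of it).
- robot.tip_of(camera, label): "at" ([row, column] in pixels: a listed point, or the origin of a listed thing).
The state is a dict: "clock": time; "joint_pos": joint angles; "joint_velocities": joint speeds; "tau": joint torques, N m; "position": TCP position; "orientation": TCP orientation; "contact_force": force on the tool from outside, world axes, zero at the start; "moment": the same for the moment, N m; "finger_gap": finger opening in m.
Only numpy, scipy, OpenCV 4.12 (cv2) and the standard library are available. Lean on these libraries where they do the work, as an engineer would, in place of code of your own. Each camera call takes 0.05 s, during which the arm holds its last target.

### The job

Clear the bench: lay the cardboard spares pack in the open drawer and slide the drawer fully shut. Then hang the red bin at the free place of the rail, in front of the yellow plate: hook its lip over the rail with the front of the bin tipped clearly up, swing it down to hang flat like its blue neighbours, centred on the plate, and let go. Leave the other things on the bench and the hung blue bins where they are.

Things in the scene. Friction and masses are not known exactly. Their poses are not given: they have to be found in the camera images.
- bin_center (a point): Centre of the loose red hook-on bin, 40 mm above its underside. Open-topped plastic box 110 mm front to back, 84 mm wide, 80 mm high, walls 4 mm, about 0.3 kg, standing on the bench at the start. Its own axes: x from the front of the bin to its back, y across, z up. A hook lip runs along the top of its back, a black grip web stands up in its middle.
- bin_grip (a point): On the red bin's grip web, 104 mm above the underside (64 mm above bin_center). The web is upright, 64 mm long front to back, 14 mm thick across, and rises from the floor to 122 mm above the underside, 42 mm above the rim. Fingers close on it across the bin (its y) and may lean fore and aft. Axes as the bin.
- bin_lip_tip (a point): Middle of the lower edge of the red bin's lip flange: 66 mm behind the bin's middle, 56 mm above its underside. The lip is 84 mm wide: a strip 4 mm thick runs 13 mm back from the top of the back wall, and a flange 4 mm thick hangs from its rear end. The slot between wall and flange is 9 mm wide, open below; its ceiling is 76 mm above the underside. Axes as the bin.
- bin_front (a point): Middle of the red bin's front face, 40 mm above its underside. Axes as the bin.
- place_rail (a point): Free place: point on the rail's top edge, at its front face, marked by an upright yellow plate (70 x 45 mm, 6 mm thick, standing 30 mm behind the rail, its top 45 mm above the rail). x points away from the robot, square through the rail; y along the rail; z up. Rail: upright steel strip 5 mm thick, 22 mm high, top 180 mm above the bench. Places are 105 mm apart; blue bins fill two; which is free varies.
- place_rest (a point): Where a hung bin's back rests: front of the dark rest bar (16 mm high) 64 mm below place_rail and 4 mm nearer the robot; same axes. A flat-hung bin has its back on it, its middle 59 mm before place_rail, its underside 76 mm below and its lip tip 7 mm behind and 20 mm below place_rail. Behind the rail are 25 mm of free space, then a grey tie bar, its top level with the rail.
- pack_center (a point): Centre of the cardboard spares pack, a closed box 80 (its x) x 50 (its y) x 36 mm high, 0.15 kg, lying on the bench.
- drawer (a joint): How far the drawer of the low blue cabinet is open, m: 0 shut, at most 0.15. It slides with about 1.5 N and stays where it is left. Cabinet: 92 mm high, 220 mm deep, 190 mm wide.
- drawer_floor (a point): Middle of the drawer's inner floor, 16 mm above the bench; moves with the drawer. x points into the cabinet (closing), y across, z up. Inside: 188 (x) x 154 (y) mm, walls 44 mm high; the front wall's inner face lies at x = -94 mm, the front panel's top 70 mm above the floor. The cabinet's front edge lies at x = opening - 110 mm; its top covers all beyond that.
- drawer_handle (a point): Middle of the drawer's bar handle: level steel bar 100 mm long (along y), 35 mm before the front panel, 55 mm above the bench, at x = -147 mm from drawer_floor; moves with the drawer, same axes.
- hung_a_center (a point): Bystander: centre of a blue bin hung on the rail, same shape, axes and point as bin_center.
- hung_b_center (a point): Bystander: centre of the other blue bin hung on the rail, same shape, axes and point as bin_center.
- spray_mid (a point): Bystander: blue spray can, 52 mm across, 150 mm high, upright; its centre.
- tape_mid (a point): Bystander: orange roll of tape lying flat, 80 mm across, 25 mm high; its centre.
- driver_mid (a point): Bystander: yellow screwdriver 180 mm long lying along its x; its middle.
- bracket_mid (a point): Bystander: aluminium angle bracket 120 mm long (x), 40 mm wide, its upright leg 44 mm high along its +y edge; centre of its foot.
- tray_mid (a point): Bystander: open red tray 120 (x) x 170 (y) x 50 mm high, with no hook lip and no grip; centre of its floor.

How it is judged:
On the way, in this order (a step that is already met when the one before it is completed fails the run):
1. the pack lies in the drawer (x of pack_center in the frame of drawer_floor between -0.1 and 0.1 m and y of pack_center in the frame of drawer_floor between -0.08 and 0.08 m and z of pack_center in the frame of drawer_floor between 0 and 0.035 m and linear speed of pack below 0.05 m/s and angle between pack_center's own z axis and vertical below 0.15 rad), for 0.2 s.
2. the drawer is shut with the pack in it (x of pack_center in the frame of drawer_floor between -0.1 and 0.1 m and y of pack_center in the frame of drawer_floor between -0.08 and 0.08 m and z of pack_center in the frame of drawer_floor between 0 and 0.035 m and value of joint drawer below 0.006 m), for 0.2 s.
3. the bin's lip is over the rail at the free place while its front is still tipped up by at least about 11 degrees (x of bin_lip_tip in the frame of place_rail between 0.003 and 0.03 m and y of bin_lip_tip in the frame of place_rail between -0.015 and 0.015 m and z of bin_lip_tip in the frame of place_rail between -0.03 and -0.004 m and angle between bin_center's own z axis and vertical between 0.2 and 1 rad and z of bin_front in the frame of place_rail above -0.033 m and angle between the y axis of bin_center and the y axis of place_rail, either way round below 0.15 rad), for 0.1 s.
At the end, for the whole second after the job is handed in: The pack lies in the shut drawer (open by less than 6 mm); the red bin hangs at rest on the rail, lip fully down over it (within 4 mm), within 12 mm of the middle of the free place, level and square within 4 degrees (all of step 2 and x of bin_lip_tip in the frame of place_rail between 0.003 and 0.012 m and y of bin_lip_tip in the frame of place_rail between -0.012 and 0.012 m and z of bin_lip_tip in the frame of place_rail between -0.023 and -0.016 m and angle between bin_center's own z axis and vertical below 0.07 rad and angle between the y axis of bin_center and the y axis of place_rail, either way round below 0.07 rad and linear speed of each of bin, pack below 0.02 m/s and angular speed of bin below 0.1 rad/s); the robot touches nothing.
It fails at once if a hung blue bin is moved by more than 25 mm (distance of any of hung_a_center, hung_b_center from where it was at the start of the episode above 0.025 m).
It fails at once if another thing on the bench (spray can, tape, screwdriver, bracket, tray) is moved by more than 25 mm (distance of any of spray_mid, tape_mid, driver_mid, bracket_mid, tray_mid from where it was at the start of the episode above 0.025 m).
It also fails if it takes over 72 s, if anything falls off the work surface, if the arm or the gripper's body presses on something with over 40 N, if the wrist force passes 120 N, or if a joint passes its speed limit or range.

## Working session

There is one attempt and no reset: what is moved stays moved. The work goes in short steps, Python scripts to look and compute and a tool call to move; the robot and the scene stay as the last step left them, time stands still between calls to the robot, and variables do not carry over. Pictures are saved under pics/ and viewed, and the job is handed in when it is done.

Besides the shell and the picture viewer there is one more tool, called after "Request:" by a JSON object that holds its "name" and its "arguments". arm_command: Moves the arm, as the interface text tells. Its arguments: {"type":"object","properties":{"plan":{"type":"array"},"jaw":{"type":"number"}},"required":["plan"]}

```bash
ls; mkdir -p pics
python3 - <<'E'
from rig import robot
import cv2
s=robot.sense(); print({k:(v if not hasattr(v,'round') else v) for k,v in s.items()})
for c in ['scene','side','wrist']:
    d=robot.camera(c); cv2.imwrite(f'pics/{c}0.png',d['frame']); print(c,[d[k] for k in('fx','fy','cx','cy','xyz','orientation')],[k for k in d])
E
```

```text
pics
{'clock': 0.0, 'joint_pos': array([-1.27127190e+00,  3.78070396e-01,  7.96475442e-02,  1.27434699e+00,
        9.98380346e-06,  1.46049090e+00]), 'joint_velocities': array([ 4.76963103e-04, -7.83538659e-05, -8.18298542e-04,  1.68124753e-03,
       -4.25027684e-04, -8.15432156e-04]), 'tau': array([ 1.05131581e-03, -4.63608062e+01,  2.69872355e+01,  2.10107613e-02,
       -1.49087100e-04,  1.18190929e-06]), 'position': array([ 0.22894578, -0.52683006,  0.25536497]), 'orientation': array([ 0.14382235, -0.14394715,  0.69300752, -0.69161761]), 'contact_force': array([-1.1673447 , -0.22669542,  0.06823184]), 'moment': array([0.0064844 , 0.01397951, 0.00344288]), 'finger_gap': 0.08552082468253971}
scene [493.70089535482043, 493.70089535482043, 321.9280524527351, 232.24721142420927, array([ 1.31034442, -0.3698179 ,  0.90377176]), array([0.76465266, 0.33091029, 0.22348091, 0.50582702])] ['frame', 'fx', 'fy', 'cx', 'cy', 'xyz', 'orientation']
side [491.9520379584256, 491.9520379584256, 318.931999538812, 237.19782663611596, array([0.3801355 , 0.78593242, 0.77643376]), array([-0.08231635, -0.04118598,  0.43797214,  0.89426402])] ['frame', 'fx', 'fy', 'cx', 'cy', 'xyz', 'orientation']
wrist [427.8371445392246, 427.8371445392246, 318.96566237896144, 237.8759882489783, array([ 0.30586107, -0.49398548,  0.3730007 ]), array([ 0.82511846, -0.13684945,  0.09088646, -0.54054732])] ['frame', 'fx', 'fy', 'cx', 'cy', 'xyz', 'orientation']
```

View pics/scene0.png

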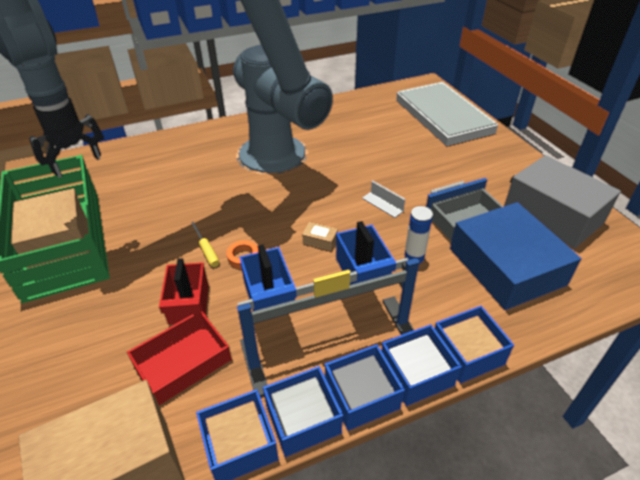

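View pics/side0.png

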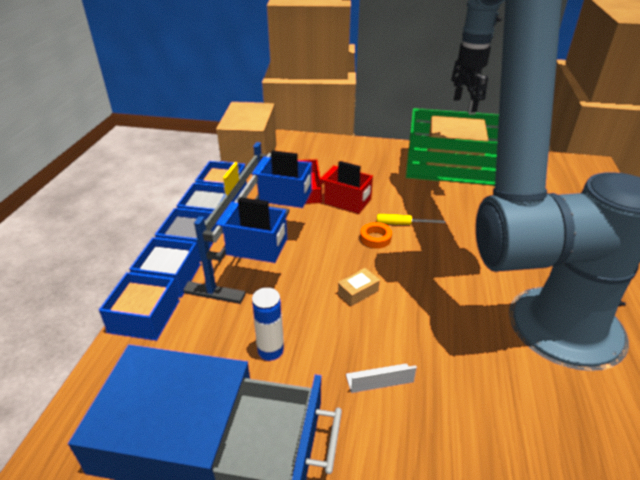

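View pics/wrist0.png

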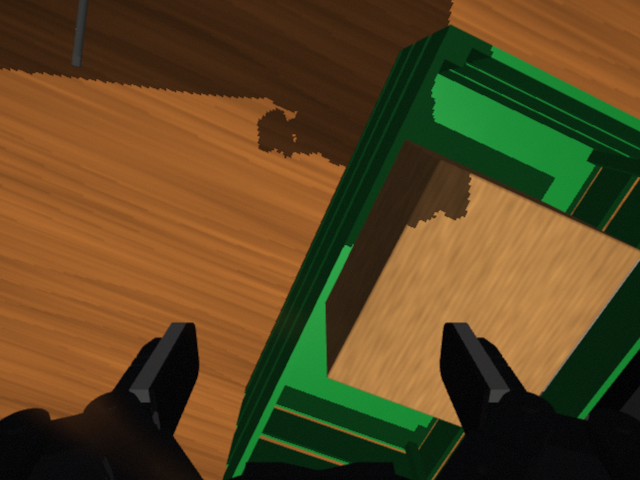

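The middle place of the rail is free: the yellow plate is at (332,284) in scene. The red bin is at (185,290), the pack at (320,235), and the open drawer at (465,210). Next I'll triangulate.

```bash
cat > h.py <<'E'
import numpy as np, cv2
from rig import robot
from scipy.spatial.transform import Rotation as R
def rot(q): return R.from_quat([q[1],q[2],q[3],q[0]]).as_matrix()
def cam(n): 
    d=robot.camera(n); d['R']=rot(d['orientation']); d['p']=np.array(d['xyz']); return d
def ray(d,rc):
    v=np.array([(rc[1]-d['cx'])/d['fx'],-(rc[0]-d['cy'])/d['fy'],-1.]); v=d['R']@v; return d['p'],v/np.linalg.norm(v)
def tri(rs):
    A=np.zeros((3,3));b=np.zeros(3)
    for p,v in rs:
        P=np.eye(3)-np.outer(v,v);A+=P;b+=P@p
    x=np.linalg.solve(A,b); return x,max(np.linalg.norm((np.eye(3)-np.outer(v,v))@(x-p)) for p,v in rs)
def onz(d,rc,z):
    p,v=ray(d,rc); return p+v*(z-p[2])/v[2]
def proj(d,X):
    c=d['R'].T@(np.asarray(X)-d['p']); return np.array([d['cy']-d['fy']*c[1]/-c[2], d['cx']+d['fx']*c[0]/-c[2]])
E
python3 - <<'E'
from h import *
S=cam('scene');D=cam('side')
for l in ['bin_center','bin_grip','bin_lip_tip','bin_front','place_rail','place_rest','pack_center','drawer_floor','drawer_handle','hung_a_center','hung_b_center','spray_mid','tape_mid','driver_mid','bracket_mid','tray_mid']:
    a=robot.tip_of('scene',l);b=robot.tip_of('side',l)
    print(l,[(np.round(t['at']),round(t['score'],2)) for t in a[:3]],[(np.round(t['at']),round(t['score'],2)) for t in b[:3]])
    best=[]
    for u in a[:3]:
        for w in b[:3]:
            x,e=tri([ray(S,u['at']),ray(D,w['at'])]); best.append((round(e*1000,1),x.round(4)))
    best.sort(key=lambda t:t[0]); print('   ',best[:3])
E
```

```text
bin_center [(array([291., 183.]), 0.9)] [(array([191., 348.]), 0.76)]
    [(np.float64(5.3), array([ 0.5117, -0.3804,  0.0356]))]
bin_grip [(array([270., 180.]), 0.78)] [(array([379., 377.]), 0.61), (array([438., 332.]), 0.46)]
    [(np.float64(196.9), array([ 0.2762, -0.2411, -0.323 ])), (np.float64(296.6), array([ 0.3507, -0.1389, -0.298 ]))]
bin_lip_tip [(array([310., 179.]), 0.89), (array([243., 200.]), 0.45)] [(array([180., 329.]), 0.84)]
    [(np.float64(2.9), array([ 0.5719, -0.4004,  0.0512])), (np.float64(37.9), array([ 0.5318, -0.3018,  0.1444]))]
bin_front [(array([276., 186.]), 0.66)] [(array([217., 410.]), 0.69), (array([194., 367.]), 0.68)]
    [(np.float64(0.7), array([ 0.4605, -0.3663,  0.0353])), (np.float64(21.4), array([ 0.3493, -0.3744, -0.0516]))]
place_rail [(array([277., 327.]), 0.82), (array([260., 361.]), 0.67)] [(array([194., 246.]), 0.68), (array([229., 257.]), 0.59)]
    [(np.float64(2.1), array([ 0.6667, -0.0162,  0.1459])), (np.float64(3.7), array([ 0.7123, -0.1101,  0.1737])), (np.float64(12.8), array([ 0.7043, -0.0471,  0.2039]))]
place_rest [] []
    
[... 1187 characters left out ...]
74, 0.0717]))]
tape_mid [(array([252., 243.]), 0.97), (array([294., 184.]), 0.34)] [(array([234., 375.]), 0.62)]
    [(np.float64(2.2), array([ 0.4218, -0.2179,  0.0172])), (np.float64(16.5), array([ 0.4192, -0.3757, -0.0888]))]
driver_mid [(array([242., 201.]), 0.53)] [(array([222., 412.]), 0.92)]
    [(np.float64(3.0), array([ 0.329 , -0.3047,  0.0039]))]
bracket_mid [(array([201., 385.]), 0.87), (array([239., 419.]), 0.4)] [(array([377., 379.]), 0.92)]
    [(np.float64(0.8), array([0.3746, 0.2124, 0.0123])), (np.float64(70.7), array([ 0.4315,  0.232 , -0.0335]))]
tray_mid [(array([359., 182.]), 0.6)] [(array([187., 298.]), 0.72)]
    [(np.float64(3.5), array([ 0.6659, -0.4209,  0.005 ]))]
```

Run:
```python
from h import *
s=robot.sense(); print(rot(s['orientation']).round(3))
S=cam('scene');D=cam('side')
for n,d in(('scene',S),('side',D)):
    im=d['frame'].copy()
    for l in ['pack_center']:
        r=robot.regions_of(n,l)
        print(n,[(x['bbox'],round(x['score'],2)) for x in r[:3]])
    if n=='scene': c=im[200:270,270:370]
    else: c=im[255:315,320:400]
    cv2.imwrite(f'pics/pack_{n}.png',cv2.resize(c,None,fx=7,fy=7,interpolation=cv2.INTER_CUBIC))
```

```text
[[-0.917  0.     0.398]
 [-0.398 -0.    -0.917]
 [-0.    -1.     0.   ]]
scene [([300.9, 225.0, 335.9, 245.0], 0.81), ([427.1, 176.4, 503.8, 237.7], 0.41)]
side [([338.3, 266.9, 378.6, 304.4], 0.8)]
```

View pics/pack_scene.png

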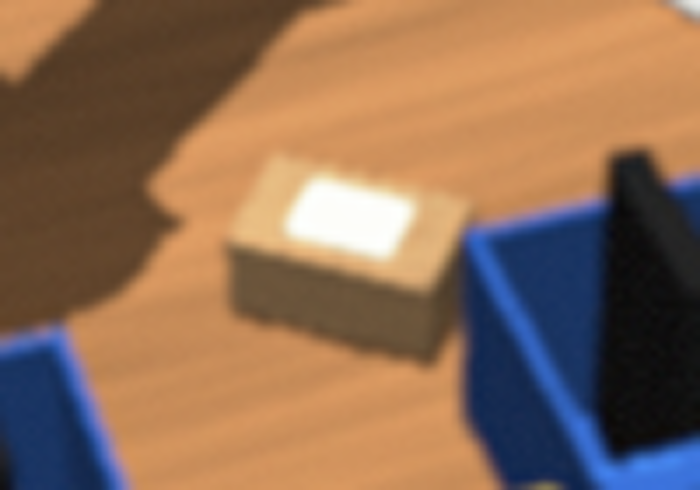

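View pics/pack_side.png

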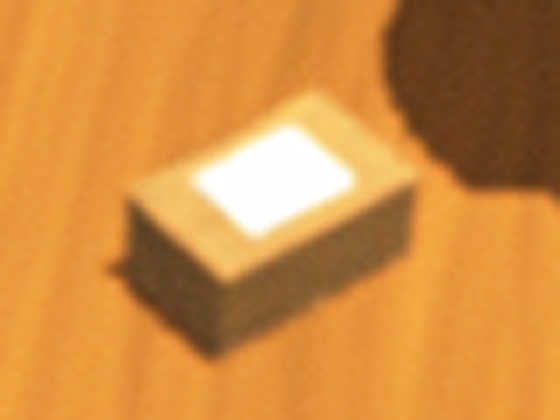

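Run:
```python
from h import *
for n,o,c in(('scene',(270,200),[(280,158),(468,208),(430,292),(228,248)]),('side',(320,255),[(130,190),(315,92),(418,180),(228,280)])):
    d=cam(n)
    P=np.array([onz(d,((y)/7+o[1],x/7+o[0]),.036)[:2] for x,y in c]); print(n,P.round(4).tolist(),P.mean(0).round(4))
    for i in range(4):
        e=P[(i+1)%4]-P[i]; print(np.linalg.norm(e).round(4),np.degrees(np.arctan2(e[1],e[0])).round(1))
# drawer pic
d=cam('side'); cv2.imwrite('pics/dr.png',cv2.resize(d['frame'][330:480,60:360],None,fx=2.6,fy=2.6,interpolation=cv2.INTER_CUBIC))
d=cam('scene'); cv2.imwrite('pics/dr2.png',cv2.resize(d['frame'][150:320,400:640],None,fx=3,fy=3,interpolation=cv2.INTER_CUBIC))
```

```text
scene [[0.4014, -0.0275], [0.4548, 0.0262], [0.4903, -0.0047], [0.4398, -0.0634]] [ 0.4466 -0.0173]
0.0757 45.2
0.047 -41.1
0.0774 -130.7
0.0525 136.9
side [[0.4843, -0.0016], [0.4323, -0.0584], [0.3958, -0.0226], [0.4488, 0.0326]] [ 0.4403 -0.0125]
0.077 -132.5
0.0511 135.6
0.0765 46.1
0.0492 -43.9
```

View pics/dr.png

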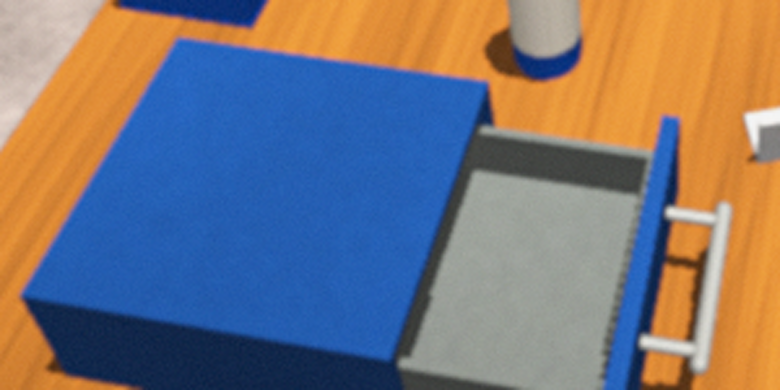

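View pics/dr2.png

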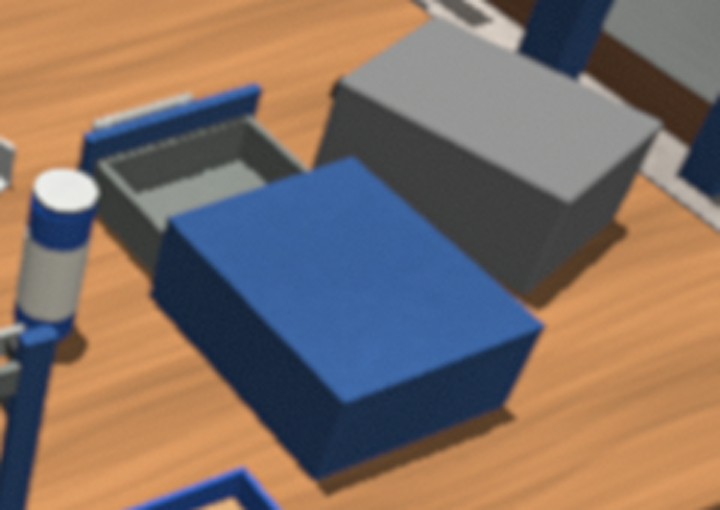

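```bash
cat >> h.py <<'E'
def go(P,yawz=None,start=None,n=None):
    """rows (tool frame) from present measured pose to TCP P (world), tool z axis to heading yawz deg; shift first in current tool axes (turn after)"""
    s=robot.sense(); M=rot(s['orientation']); p=np.array(s['position'] if start is None else start)
    d=M.T@(np.array(P)-p)/0.5
    h=np.degrees(np.arctan2(M[1,2],M[0,2]))
    t=0 if yawz is None else -(((yawz-h)+180)%360-180)/180
    print('pos',p.round(4),'zhead',h.round(2),'total units',d.round(4),'turn',round(t,4),'min rows',max(np.linalg.norm(d)*500/41.7,abs(t)*180/7.16).round(1))
E
python3 - <<'E'
from h import *
for n,o,k,c in(('scene',(400,150),3,[(172,217),(350,158),(540,325),(345,402)]),('side',(60,330),2.6,[(488,85),(390,360),(25,295),(180,40)])):
    d=cam(n)
    P=np.array([onz(d,((y)/k+o[1],x/k+o[0]),.092)[:2] for x,y in c]); print(n,P.round(4).tolist(),P.mean(0).round(4))
    for i in range(4):
        e=P[(i+1)%4]-P[i]; print(np.linalg.norm(e).round(4),np.degrees(np.arctan2(e[1],e[0])).round(1))
go([.4435,-.015,.2],-44.5)
E
```

```text
scene [[0.6027, 0.2838], [0.599, 0.4668], [0.8161, 0.4689], [0.8204, 0.2835]] [0.7096 0.3757]
0.183 91.2
0.2171 0.5
0.1854 -88.7
0.2177 179.9
side [[0.5985, 0.2848], [0.5966, 0.4711], [0.8135, 0.4733], [0.8158, 0.2868]] [0.7061 0.379 ]
0.1864 90.6
0.2169 0.6
0.1865 -89.3
0.2173 -179.5
pos [ 0.2291 -0.5274  0.2564] zhead -66.52 total units [-0.8016  0.1126 -0.7692] turn -0.1223 min rows 13.4
```

Request:
{"name": "arm_command", "arguments": {"plan": [[-0.0573, 0.0043, -0.055, 0], [-0.0573, 0.0043, -0.055, 0], [-0.0573, 0.0043, -0.055, 0], [-0.0573, 0.0043, -0.055, 0], [-0.0573, 0.0043, -0.055, 0], [-0.0573, 0.0043, -0.055, 0], [-0.0573, 0.0043, -0.055, 0], [-0.0573, 0.0043, -0.055, 0], [-0.0573, 0.0043, -0.055, 0], [-0.0573, 0.0043, -0.055, 0], [-0.0573, 0.0043, -0.055, 0], [-0.0573, 0.0043, -0.055, 0]], "jaw": 1}}

```text
clock: 3.35
position: [0.4134, -0.0859, 0.2307]
orientation: [-0.144, 0.144, -0.692, 0.693]
contact_force: [1.1, 0.4, 0.8]
finger_gap: 0.0854
```

Request:
{"name": "arm_command", "arguments": {"plan": [[-0.0573, 0.0043, -0.055, 0], [-0.0573, 0.0043, -0.055, 0], [0, 0, 0, -0.0306], [0, 0, 0, -0.0306], [0, 0, 0, -0.0306], [0, 0, 0, -0.0306], [0, 0, 0, 0]]}}

```text
clock: 3.93
position: [0.4437, -0.0142, 0.2263]
orientation: [-0.274, 0.274, -0.652, 0.652]
contact_force: [0.0, 0.1, -0.1]
finger_gap: 0.0856
```

Run:
```python
from h import *
go([.4435,-.015,.05],-44.5)
d=cam('wrist'); cv2.imwrite('pics/w1.png',d['frame'])
s=robot.sense(); print(s['clock'],s['contact_force'])
print(robot.tip_of('wrist','pack_center')[:2])
for t in robot.tip_of('wrist','pack_center')[:1]: print(onz(d,t['at'],.018))
M=rot(s['orientation']); print(proj(d,[.4435,-.015,.018]), proj(d,[*s['position'][:2],.036]))
```

```text
pos [ 0.4437 -0.0142  0.2263] zhead -44.37 total units [0.0014 0.3525 0.0007] turn 0.0007 min rows 4.2
3.9833 [-0.75383824 -0.4998974  -0.49471164]
[{'at': [207.1, 321.7], 'score': 0.92}]
[ 0.44369341 -0.01780862  0.018     ]
[204.78417597 319.02602987] [210.1743007  318.63404037]
```

View pics/w1.png

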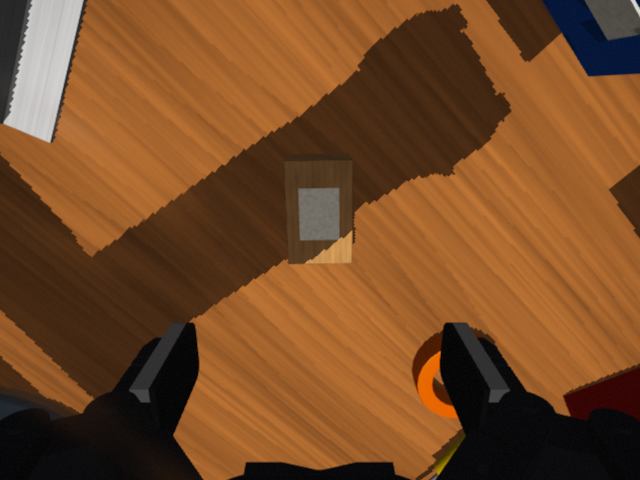

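The wrist view shows the pack centred at (320,212), aligned with the jaws. I'll descend and grip.

Request:
{"name": "arm_command", "arguments": {"plan": [[0, 0.065, 0, 0], [0, 0.065, 0, 0], [0, 0.065, 0, 0], [0, 0.065, 0, 0], [0, 0.065, 0, 0], [0, 0.0636, 0, 0], [0, 0, 0, 0]]}}

```text
clock: 4.67
position: [0.4389, -0.0139, 0.0272]
orientation: [0.27, -0.276, 0.654, -0.651]
contact_force: [-1.8, -0.3, 0.7]
finger_gap: 0.0854
```

Request:
{"name": "arm_command", "arguments": {"plan": [[0, 0, 0, 0], [0, 0, 0, 0], [0, 0, 0, 0], [0, 0, 0, 0], [0, 0, 0, 0], [0, 0, 0, 0], [0, 0, 0, 0], [0, 0, 0, 0]], "jaw": -1}}

```text
clock: 5.33
position: [0.446, -0.0149, 0.0343]
orientation: [-0.275, 0.272, -0.651, 0.653]
contact_force: [-1.2, -0.1, 7.5]
finger_gap: 0.0492
```

Request:
{"name": "arm_command", "arguments": {"plan": [[0, -0.05, 0, 0], [0, -0.08, 0, 0], [0, -0.08, 0, 0], [0, -0.08, 0, 0], [0, -0.08, 0, 0], [0, 0, 0, 0.0355], [0, 0, 0, 0.0355], [0, 0, 0, 0.0355], [0, 0, 0, 0.0355], [0, 0, 0, 0.0355], [0, 0, 0, 0.0355], [0, 0, 0, 0.0355]]}}

```text
clock: 6.33
position: [0.4437, -0.0145, 0.218]
orientation: [-0.003, 0.002, -0.707, 0.707]
contact_force: [0.7, 0.3, -2.0]
finger_gap: 0.0488
```

Run:
```python
from h import *
go([.546,.373,.22],-89.3)
```

```text
pos [ 0.4437 -0.0145  0.218 ] zhead -89.55 total units [-0.2107 -0.0039 -0.7734] turn -0.0014 min rows 9.6
```

Request:
{"name": "arm_command", "arguments": {"plan": [[-0.0211, 0, -0.0773, 0], [-0.0211, 0, -0.0773, 0], [-0.0211, 0, -0.0773, 0], [-0.0211, 0, -0.0773, 0], [-0.0211, 0, -0.0773, 0], [-0.0211, 0, -0.0773, 0], [-0.0211, 0, -0.0773, 0], [-0.0211, 0, -0.0773, 0], [-0.0211, 0, -0.0773, 0], [-0.0211, 0, -0.0773, 0], [0, 0, 0, 0], [0, 0, 0, 0]]}}

```text
clock: 7.33
position: [0.5351, 0.2285, 0.2344]
orientation: [0.078, -0.088, 0.744, -0.658]
contact_force: [0.8, -0.2, -1.6]
finger_gap: 0.049
```

Run:
```python
from h import *
go([.546,.373,.06],-89.3)
for n in('wrist','side'):
    d=cam(n); cv2.imwrite(f'pics/{n}2.png',d['frame'])
```

```text
pos [0.5351 0.2285 0.2344] zhead -76.53 total units [-0.0886  0.3798 -0.2315] turn 0.071 min rows 5.4
```

View pics/wrist2.png

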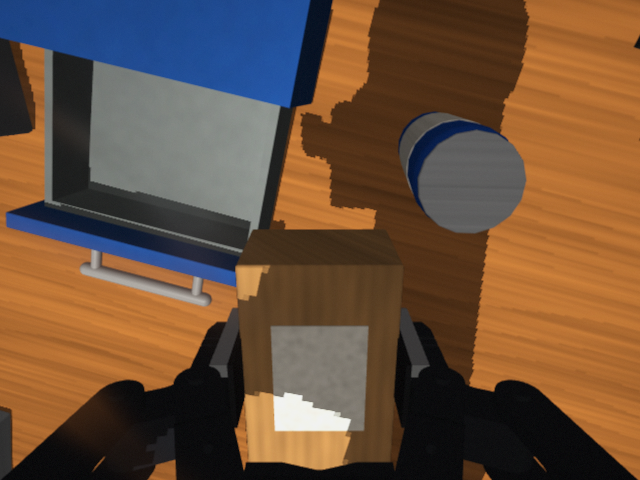

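View pics/side2.png

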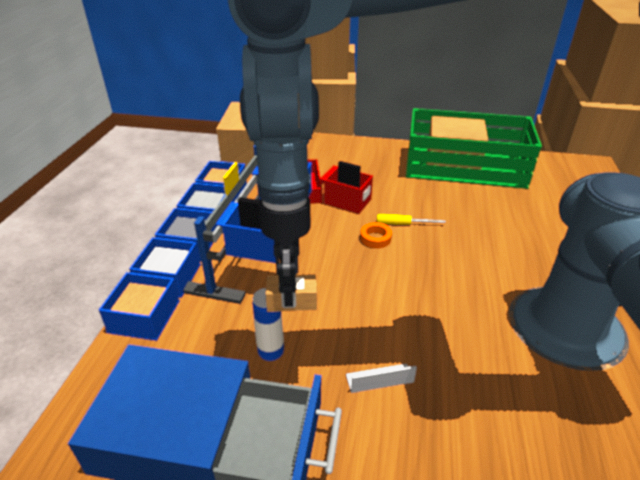

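The pack is held with its label side up, right of the drawer. The arm lagged behind the command, so I'll re-sense and continue in smaller steps.

Run:
```python
from h import *
go([.546,.373,.22],-89.3); print(robot.sense()['joint_velocities'].round(3),robot.sense()['joint_pos'].round(3))
```

```text
pos [0.5344 0.2273 0.2339] zhead -76.63 total units [-0.0901  0.0612 -0.2727] turn 0.0704 min rows 3.5
[-0.011 -0.003 -0.014 -0.002  0.004 -0.002] [0.233 0.387 0.032 1.217 0.122 3.141]
```

Joint 6 is at its range end, so I'll turn the gripper half round to use the other equivalent heading.

Request:
{"name": "arm_command", "arguments": {"plan": [[0, 0, 0, -0.039], [0, 0, 0, -0.039], [0, 0, 0, -0.039], [0, 0, 0, -0.039], [0, 0, 0, -0.039], [0, 0, 0, -0.039], [0, 0, 0, -0.039], [0, 0, 0, -0.039], [0, 0, 0, -0.039], [0, 0, 0, -0.039], [0, 0, 0, -0.039], [0, 0, 0, -0.039]]}}

```text
clock: 8.43
position: [0.5341, 0.2266, 0.2337]
orientation: [0.557, -0.508, 0.499, -0.428]
contact_force: [0.5, -0.1, -0.9]
finger_gap: 0.0492
```

Request:
{"name": "arm_command", "arguments": {"plan": [[0, 0, 0, -0.039], [0, 0, 0, -0.039], [0, 0, 0, -0.039], [0, 0, 0, -0.039], [0, 0, 0, -0.039], [0, 0, 0, -0.039], [0, 0, 0, -0.039], [0, 0, 0, -0.039], [0, 0, 0, -0.039], [0, 0, 0, -0.039], [0, 0, 0, -0.039], [0, 0, 0, 0]]}}

```text
clock: 9.43
position: [0.5342, 0.2267, 0.2337]
orientation: [0.746, -0.664, 0.044, -0.019]
contact_force: [0.9, -0.6, -2.0]
finger_gap: 0.0489
```

Run:
```python
from h import *
go([.546,.373,.22],90.7); print(robot.sense()['joint_velocities'].round(3),robot.sense()['joint_pos'].round(3))
```

```text
pos [0.5342 0.2267 0.2337] zhead 84.75 total units [-0.0008  0.0609  0.2884] turn -0.0331 min rows 3.5
[ 0.002  0.003  0.004 -0.002  0.001  0.163] [0.232 0.387 0.031 1.217 0.122 0.321]
```

Run:
```python
from h import *
s=robot.sense();print(rot(s['orientation']).round(3))
```

```text
[[ 0.995 -0.03   0.091]
 [-0.087  0.118  0.989]
 [-0.04  -0.993  0.115]]
```

Request:
{"name": "arm_command", "arguments": {"plan": [[0, 0, 0, -0.0331], [0, 0.01, 0.072, 0], [0, 0.01, 0.072, 0], [0, 0.01, 0.072, 0], [0, 0.01, 0.072, 0], [0, 0, 0, 0], [0, 0, 0, 0]]}}

```text
clock: 10.02
position: [0.5316, 0.3742, 0.2304]
orientation: [0.748, -0.664, 0.006, 0.015]
contact_force: [-0.3, 0.4, -2.2]
finger_gap: 0.0487
```

Run:
```python
from h import *
go([.546,.371,.056],None); s=robot.sense();print(s['joint_pos'].round(3),rot(s['orientation']).round(3))
for n in('scene','wrist'):
    d=cam(n); cv2.imwrite(f'pics/{n}3.png',d['frame'])
```

```text
pos [0.5316 0.3742 0.2304] zhead 90.7 total units [ 0.0388  0.3445 -0.0478] turn 0 min rows 4.2
[0.463 0.512 0.217 1.251 0.119 0.451] [[ 0.999 -0.03  -0.012]
 [ 0.016  0.118  0.993]
 [-0.029 -0.993  0.118]]
```

View pics/wrist3.png

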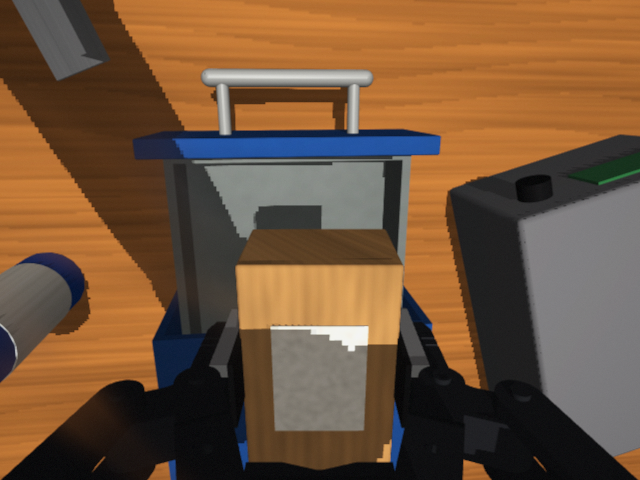

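Request:
{"name": "arm_command", "arguments": {"plan": [[0.038, 0, -0.007, 0], [0, 0.07, -0.0085, 0], [0, 0.07, -0.0085, 0], [0, 0.07, -0.008, 0], [0, 0.07, -0.008, 0], [0, 0.06, -0.008, 0], [0, 0, 0, 0], [0, 0, 0, 0]]}}

```text
clock: 10.78
position: [0.5457, 0.3676, 0.0578]
orientation: [0.747, -0.664, 0.007, 0.015]
contact_force: [0.1, -1.2, -1.0]
finger_gap: 0.0489
```

Run:
```python
from h import *
go([.546,.371,.054],None); s=robot.sense();print(s['contact_force'])
for n in('scene','side'):
    d=cam(n); cv2.imwrite(f'pics/{n}4.png',d['frame'])
```

```text
pos [0.5457 0.3676 0.0578] zhead 90.54 total units [0.001  0.0082 0.0059] turn 0 min rows 0.1
[ 0.06058952 -1.1677123  -0.99718092]
```

View pics/side4.png

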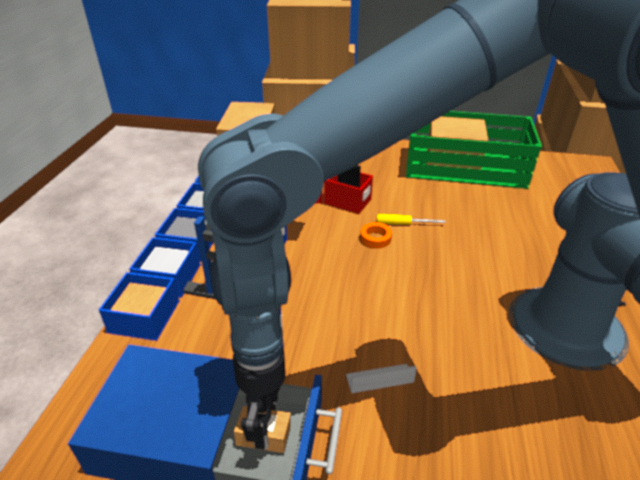

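The pack is inside the drawer outline at (262,430). I'll lower it a touch, release and lift.

Request:
{"name": "arm_command", "arguments": {"plan": [[0, 0.006, 0, 0], [0, 0, 0, 0]]}}

```text
clock: 11.05
position: [0.5474, 0.3701, 0.057]
orientation: [0.748, -0.663, 0.005, 0.014]
contact_force: [-0.2, -0.2, -2.4]
finger_gap: 0.0492
```

Request:
{"name": "arm_command", "arguments": {"plan": [[0, 0, 0, 0], [0, 0, 0, 0], [0, 0, 0, 0], [0, -0.03, 0, 0], [0, -0.07, 0.008, 0], [0, -0.07, 0.008, 0], [0, -0.07, 0.008, 0], [0, -0.03, 0, 0]], "jaw": 0.5}}

```text
clock: 11.72
position: [0.5524, 0.3674, 0.1972]
orientation: [0.749, -0.662, 0.002, 0.013]
contact_force: [1.1, 0.1, 0.7]
finger_gap: 0.0638
```

Run:
```python
from h import *
s=robot.sense();print(s['position'],s['clock'],s['finger_gap'])
S=cam('scene');D=cam('side');W=cam('wrist'); cv2.imwrite('pics/w5.png',W['frame'])
for l,z in(('pack_center',.034),('drawer_handle',.055),('drawer_floor',.016)):
    for n,d in(('scene',S),('side',D),('wrist',W)):
        for t in robot.tip_of(n,l)[:2]: print(l,n,round(t['score'],2),np.round(t['at']),onz(d,t['at'],z).round(4))
```

```text
[0.55237834 0.36742509 0.19723024] 11.7167 0.06379421931286587
pack_center scene 0.7 [220. 469.] [0.5559 0.3636 0.034 ]
pack_center side 0.95 [435. 263.] [0.5496 0.3759 0.034 ]
pack_center wrist 0.88 [220. 302.] [0.5492 0.3752 0.034 ]
drawer_handle scene 0.77 [184. 451.] [0.4272 0.3885 0.055 ]
drawer_handle scene 0.25 [204. 381.] [0.4275 0.1674 0.055 ]
drawer_handle side 0.94 [435. 330.] [0.4405 0.3687 0.055 ]
drawer_handle wrist 0.9 [ 30. 301.] [0.4344 0.3729 0.055 ]
drawer_floor scene 0.5 [200. 382.] [0.37   0.2043 0.016 ]
drawer_floor side 0.7 [436. 246.] [0.5818 0.3728 0.016 ]
```

View pics/w5.png

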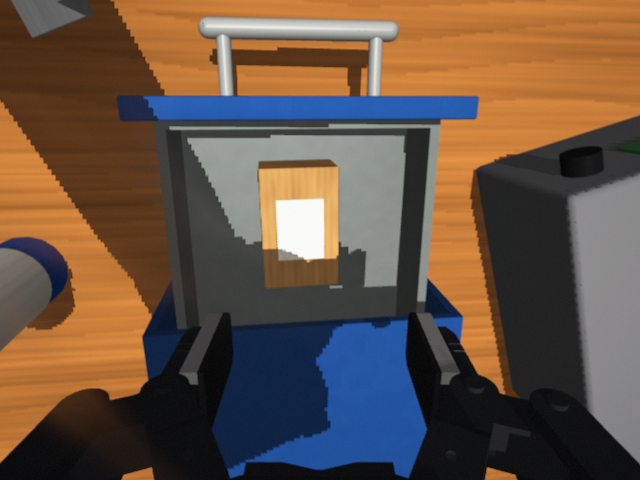

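The pack lies flat in the middle of the drawer (300,222 in the wrist view). Next I'll close the fingers, come down before the handle and push.

Request:
{"name": "arm_command", "arguments": {"plan": [[-0.07, 0, 0, 0], [-0.08, 0, 0.002, 0], [-0.08, 0, 0.002, 0], [-0.075, 0, 0.002, 0], [0, 0.06, -0.005, 0], [0, 0.08, -0.006, 0], [0, 0.08, -0.006, 0], [0, 0.045, -0.005, 0], [0, 0, 0, 0], [0, 0, 0, 0]], "jaw": -1}}

```text
clock: 13.15
position: [0.3927, 0.3706, 0.062]
orientation: [0.747, -0.664, 0.006, 0.016]
contact_force: [-0.2, 0.2, 0.5]
finger_gap: 0.0
```

Run:
```python
from h import *
go([.546,.372,.065],90.7); s=robot.sense();print(s['contact_force'],s['finger_gap'])
d=cam('side'); cv2.imwrite('pics/s6.png',d['frame'][300:,200:])
```

```text
pos [0.3927 0.3706 0.062 ] zhead 90.71 total units [ 0.3062 -0.0157 -0.0004] turn 0.0001 min rows 3.7
[-0.21848757  0.23385958  0.54218361] 4.759592254030147e-05
```

View pics/s6.png

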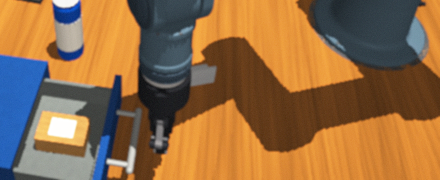

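Fingers are before the handle at (160,140). I'll push along +x slowly.

Request:
{"name": "arm_command", "arguments": {"plan": [[0.03, 0, 0, 0], [0.03, 0, 0, 0], [0.03, 0, 0, 0], [0.03, 0, 0, 0], [0.03, 0, 0, 0], [0.03, 0, 0, 0], [0.03, 0, 0, 0], [0.03, 0, 0, 0], [0.025, 0, 0, 0], [0.02, 0, 0, 0], [0, 0, 0, 0]]}}

```text
clock: 14.12
position: [0.5406, 0.3745, 0.0621]
orientation: [0.749, -0.663, 0.003, 0.013]
contact_force: [0.3, -0.4, 0.4]
finger_gap: -0.0001
```

Run:
```python
from h import *
go([.546,.372,.065],90.7); s=robot.sense();print(s['contact_force'],s['finger_gap'])
S=cam('scene');D=cam('side');W=cam('wrist');cv2.imwrite('pics/s7.png',D['frame'][300:,:]);cv2.imwrite('pics/w7.png',W['frame'])
for n,d in(('scene',S),('side',D),('wrist',W)):
        for t in robot.tip_of(n,'drawer_handle')[:1]: print(n,round(t['score'],2),np.round(t['at']),onz(d,t['at'],.055).round(4))
```

```text
pos [0.5406 0.3745 0.0621] zhead 90.68 total units [ 0.0106 -0.0065 -0.0044] turn -0.0001 min rows 0.2
[ 0.32752571 -0.42296975  0.40595796] -0.00013074390229929464
scene 0.55 [212. 474.] [0.553  0.3761 0.055 ]
side 0.57 [424. 256.] [0.5622 0.3716 0.055 ]
wrist 0.77 [405. 316.] [0.5586 0.3738 0.055 ]
```

View pics/w7.png

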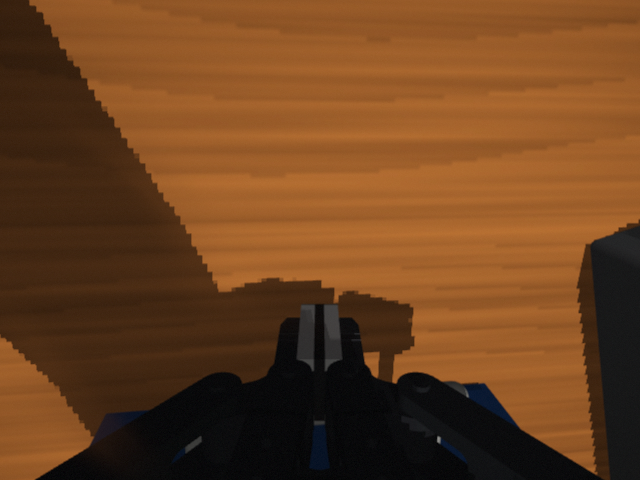

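View pics/s7.png

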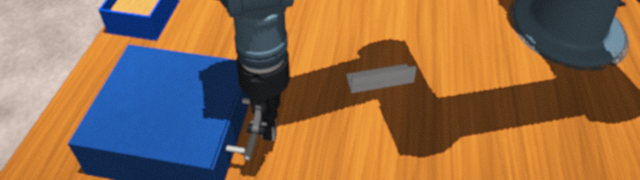

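Nearly shut. I'll push on in small steps until the force rises.

Request:
{"name": "arm_command", "arguments": {"plan": [[0.006, 0, 0, 0], [0.006, 0, 0, 0], [0.004, 0, 0, 0]]}}

```text
clock: 14.67
position: [0.5444, 0.3738, 0.0587]
orientation: [0.748, -0.664, 0.005, 0.016]
contact_force: [-2.4, -0.5, 0.2]
finger_gap: 0.0003
```

Request:
{"name": "arm_command", "arguments": {"plan": [[0.006, 0, 0, 0], [0.006, 0, 0, 0], [0, 0, 0, 0]]}}

```text
clock: 14.92
position: [0.5452, 0.3738, 0.0583]
orientation: [0.748, -0.663, 0.009, 0.019]
contact_force: [-14.0, -0.9, 10.9]
finger_gap: 0.0002
```

The force stop at 14 N says it is shut. I'll back off, rise and check.

Request:
{"name": "arm_command", "arguments": {"plan": [[-0.05, 0, 0, 0], [-0.07, 0, 0, 0], [0, -0.07, 0.008, 0], [0, -0.08, 0.009, 0], [0, -0.08, 0.009, 0], [0, -0.08, 0.009, 0], [0, -0.06, 0.008, 0], [0, 0, 0, 0]]}}

```text
clock: 15.58
position: [0.4993, 0.3742, 0.2547]
orientation: [0.75, -0.661, 0.001, 0.011]
contact_force: [0.8, -0.2, 0.2]
finger_gap: 0.0001
```

Run:
```python
from h import *
go([.3,.41,.26],90.7); s=robot.sense();print(s['contact_force'],s['joint_pos'].round(3))
go([.0,.42,.26],90.7)
S=cam('scene');D=cam('side');W=cam('wrist');cv2.imwrite('pics/s8.png',cv2.resize(D['frame'][330:,50:350],None,fx=2.6,fy=2.6));cv2.imwrite('pics/w8.png',W['frame'])
for n,d in(('scene',S),('side',D),('wrist',W)):
        for t in robot.tip_of(n,'drawer_handle')[:1]: print(n,round(t['score'],2),np.round(t['at']),onz(d,t['at'],.055).round(4))
```

```text
pos [0.4993 0.3742 0.2547] zhead 90.8 total units [-0.3975  0.0057  0.0779] turn 0.0006 min rows 4.9
[ 0.80959424 -0.16877836  0.24715327] [0.487 0.434 0.156 1.25  0.119 0.474]
pos [0.4993 0.3742 0.2547] zhead 90.8 total units [-0.997   0.0189  0.1061] turn 0.0006 min rows 12.0
scene 0.57 [212. 477.] [0.5576 0.3838 0.055 ]
side 0.73 [424. 252.] [0.5669 0.3728 0.055 ]
wrist 0.74 [291. 292.] [0.5598 0.3754 0.055 ]
```

View pics/s8.png

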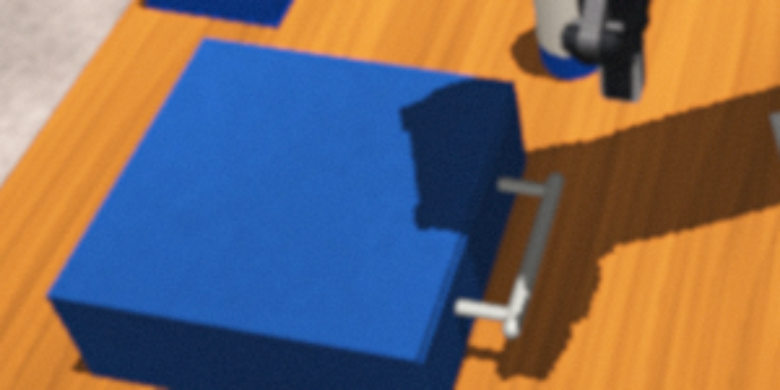

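Handle at x≈0.563 matches the shut position (cabinet edge minus 37 mm). The tool still leans 7° from the joint-6 limit episode. I'll go to azimuth 90° and use the inner reach limit to straighten it.

Request:
{"name": "arm_command", "arguments": {"plan": [[-0.08, 0, 0.006, 0], [-0.08, 0, 0.006, 0], [-0.08, 0, 0.006, 0], [-0.08, 0, 0.006, 0], [-0.08, 0, 0.006, 0], [-0.08, 0, 0.006, 0], [-0.08, 0, 0.006, 0], [-0.08, 0, 0.006, 0], [-0.08, 0, 0.006, 0], [-0.08, 0, 0.006, 0], [-0.08, 0, 0.006, 0], [-0.08, 0, 0.006, 0]]}}

```text
clock: 16.88
position: [0.0135, 0.3991, 0.2629]
orientation: [0.747, -0.665, 0.006, 0.015]
contact_force: [-0.3, 1.9, -0.7]
finger_gap: -0.0002
```

Run:
```python
from h import *
go([.0,.3,.25],90.7); s=robot.sense();print(s['joint_pos'].round(3));print(rot(s['orientation']).round(3))
```

```text
pos [0.0135 0.3991 0.2629] zhead 90.68 total units [-0.0293  0.0034 -0.1995] turn -0.0001 min rows 2.4
[ 1.337 -0.075 -0.449  1.091  0.057  1.326]
[[ 0.999 -0.03  -0.012]
 [ 0.015  0.116  0.993]
 [-0.029 -0.993  0.117]]
```

Request:
{"name": "arm_command", "arguments": {"plan": [[0, 0, -0.04, 0], [0, 0, -0.04, 0], [0, 0, -0.04, 0], [0, 0, -0.04, 0]]}}

```text
clock: 17.22
position: [0.0155, 0.3192, 0.2531]
orientation: [0.747, -0.665, 0.005, 0.016]
contact_force: [0.4, 0.2, -0.2]
finger_gap: -0.0001
```

Run:
```python
from h import *
s=robot.sense();print(s['position'],s['joint_pos'].round(3));print(rot(s['orientation']).round(3))
```

```text
[0.01550842 0.31919135 0.2530757 ] [ 1.264 -0.239 -0.605  1.104  0.064  1.251]
[[ 0.999 -0.031 -0.015]
 [ 0.018  0.115  0.993]
 [-0.029 -0.993  0.116]]
```

Request:
{"name": "arm_command", "arguments": {"plan": [[0, 0, -0.03, 0], [0, 0, -0.03, 0], [0, 0, -0.03, 0], [0, 0, -0.03, 0], [0, 0, -0.03, 0], [0, 0, 0, 0]]}}

```text
clock: 17.72
position: [0.0165, 0.2433, 0.2438]
orientation: [0.746, -0.665, 0.006, 0.015]
contact_force: [0.0, -0.2, -1.4]
finger_gap: 0.0001
```

Run:
```python
from h import *
s=robot.sense();print(s['position'],s['joint_pos'].round(3));print(rot(s['orientation']).round(3))
d=cam('scene');cv2.imwrite('pics/sc9.png',d['frame'])
```

```text
[0.01651375 0.24326556 0.24378743] [ 1.148 -0.407 -0.728  1.159  0.075  1.138]
[[ 0.999 -0.031 -0.011]
 [ 0.015  0.114  0.993]
 [-0.03  -0.993  0.114]]
```

View pics/sc9.png

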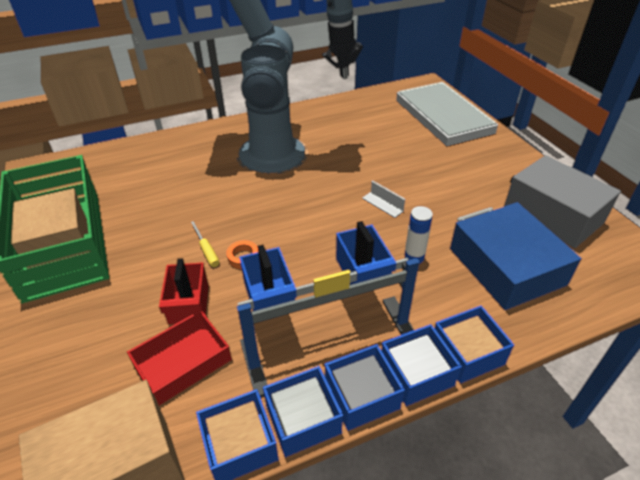

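Run:
```python
from h import *
P=[.0165,.2433,.2438]
for Q in ([.3,.25,.28],[.42,.0,.28],[.34,-.3,.28],[.2,-.53,.28],[.25,-.72,.28]):
    go(Q,None,P);P=Q
```

```text
pos [0.0165 0.2433 0.2438] zhead 90.64 total units [ 0.5648 -0.0877  0.0155] turn 0 min rows 6.9
pos [0.3  0.25 0.28] zhead 90.64 total units [ 0.2326 -0.0656 -0.4992] turn 0 min rows 6.7
pos [0.42 0.   0.28] zhead 90.64 total units [-0.1687 -0.065  -0.5941] turn 0 min rows 7.4
pos [ 0.34 -0.3   0.28] zhead 90.64 total units [-0.2866 -0.045  -0.4537] turn 0 min rows 6.5
pos [ 0.2  -0.53  0.28] zhead 90.64 total units [ 0.0944 -0.0473 -0.3785] turn 0 min rows 4.7
```

Request:
{"name": "arm_command", "arguments": {"plan": [[0.06, -0.012, 0.002, 0], [0.072, -0.011, 0.002, 0], [0.072, -0.011, 0.002, 0], [0.072, -0.011, 0.002, 0], [0.072, -0.011, 0.002, 0], [0.072, -0.011, 0.002, 0], [0.072, -0.011, 0.002, 0], [0.072, -0.011, 0.002, 0], [0.033, -0.0093, -0.071, 0], [0.033, -0.0093, -0.071, 0], [0.033, -0.0093, -0.071, 0], [0.033, -0.0093, -0.071, 0]]}}

```text
clock: 18.77
position: [0.3702, 0.1103, 0.2818]
orientation: [0.748, -0.664, 0.005, 0.016]
contact_force: [0.2, 1.1, 0.4]
finger_gap: -0.0004
```

Request:
{"name": "arm_command", "arguments": {"plan": [[0.033, -0.0093, -0.071, 0], [0.033, -0.0093, -0.071, 0], [0.033, -0.0093, -0.071, 0], [-0.021, -0.0081, -0.074, 0], [-0.021, -0.0081, -0.074, 0], [-0.021, -0.0081, -0.074, 0], [-0.021, -0.0081, -0.074, 0], [-0.021, -0.0081, -0.074, 0], [-0.021, -0.0081, -0.074, 0], [-0.021, -0.0081, -0.074, 0], [-0.021, -0.0081, -0.074, 0], [-0.04, -0.0065, -0.065, 0]]}}

```text
clock: 19.77
position: [0.3221, -0.33, 0.2803]
orientation: [0.748, -0.664, 0.005, 0.015]
contact_force: [0.6, -1.0, 0.2]
finger_gap: 0.0003
```

Request:
{"name": "arm_command", "arguments": {"plan": [[-0.04, -0.0065, -0.065, 0], [-0.04, -0.0065, -0.065, 0], [-0.04, -0.0065, -0.065, 0], [-0.04, -0.0065, -0.065, 0], [-0.04, -0.0065, -0.065, 0], [-0.04, -0.0065, -0.065, 0], [0, 0, 0, 0]]}}

```text
clock: 20.35
position: [0.2012, -0.5306, 0.278]
orientation: [0.748, -0.664, 0.008, 0.014]
contact_force: [-0.3, 0.7, -0.6]
finger_gap: -0.0001
```

Run:
```python
from h import *
s=robot.sense();print(s['position'],s['joint_pos'].round(3),s['clock']);print(rot(s['orientation']).round(3))
go([.25,-.72,.28])
```

```text
[ 0.20121667 -0.53064381  0.27795729] [-1.320e+00  4.700e-01  2.690e-01  1.493e+00 -1.000e-03 -1.328e+00] 20.35
[[ 0.999 -0.031 -0.007]
 [ 0.01   0.118  0.993]
 [-0.03  -0.993  0.118]]
pos [ 0.2012 -0.5306  0.278 ] zhead 90.38 total units [ 0.0935 -0.0517 -0.3762] turn 0 min rows 4.7
```

Request:
{"name": "arm_command", "arguments": {"plan": [[0.02, -0.011, -0.078, 0], [0.02, -0.011, -0.078, 0], [0.02, -0.011, -0.078, 0], [0.02, -0.011, -0.078, 0], [0.02, -0.011, -0.078, 0], [0.01, -0.005, -0.04, 0]]}}

```text
clock: 20.85
position: [0.2472, -0.6853, 0.271]
orientation: [0.744, -0.668, 0.004, 0.014]
contact_force: [-4.2, 14.4, 13.3]
finger_gap: -0.0
```

Run:
```python
from h import *
s=robot.sense();print(s['position'],s['joint_pos'].round(3),s['clock']);print(rot(s['orientation']).round(3))
```

```text
[ 0.24719924 -0.68525562  0.27097337] [-1.313  0.989  1.221  1.913  0.003 -1.327] 20.85
[[ 1.    -0.025 -0.013]
 [ 0.016  0.107  0.994]
 [-0.024 -0.994  0.108]]
```

Request:
{"name": "arm_command", "arguments": {"plan": [[0.01, -0.005, -0.04, 0], [0.01, -0.005, -0.04, 0], [0.01, -0.005, -0.04, 0]]}}

```text
clock: 21.1
position: [0.2515, -0.7138, 0.2589]
orientation: [0.727, -0.687, -0.002, 0.008]
contact_force: [-0.3, 0.4, 1.2]
finger_gap: -0.0
```

Run:
```python
from h import *
s=robot.sense();print(s['position'],s['joint_pos'].round(3),s['clock']);print(rot(s['orientation']).round(3))
```

```text
[ 0.25153419 -0.71384243  0.25890432] [-1.318  1.002  1.221  1.846  0.005 -1.332] 21.1
[[ 1.    -0.009 -0.014]
 [ 0.015  0.056  0.998]
 [-0.009 -0.998  0.056]]
```

Request:
{"name": "arm_command", "arguments": {"plan": [[0.01, -0.005, -0.04, 0], [0.01, -0.003, -0.04, 0], [0.01, -0.002, -0.04, 0]]}}

```text
clock: 21.35
position: [0.2551, -0.7396, 0.2442]
orientation: [0.712, -0.702, -0.006, 0.004]
contact_force: [-0.3, 0.2, -0.3]
finger_gap: 0.0001
```

Run:
```python
from h import *
s=robot.sense();print(s['position'],s['joint_pos'].round(3),s['clock']);print(rot(s['orientation']).round(3))
go([.5,-.39,.25],73)
```

```text
[ 0.25513729 -0.73963268  0.24415242] [-1.322  1.02   1.221  1.785  0.007 -1.336] 21.35
[[ 1.     0.003 -0.014]
 [ 0.014  0.015  1.   ]
 [ 0.004 -1.     0.015]]
pos [ 0.2551 -0.7396  0.2442] zhead 90.8 total units [4.994e-01 5.000e-04 6.925e-01] turn 0.0989 min rows 10.2
```

Request:
{"name": "arm_command", "arguments": {"plan": [[0.01, 0, -0.04, 0], [0.045, -0.002, 0.067, 0.009], [0.048, -0.002, 0.067, 0.009], [0.05, -0.002, 0.065, 0.009], [0.05, -0.002, 0.065, 0.009], [0.051, 0, 0.064, 0.009], [0.052, 0, 0.063, 0.009], [0.053, 0, 0.062, 0.009], [0.054, 0, 0.06, 0.009], [0.055, 0, 0.059, 0.009], [0.056, 0, 0.058, 0.009], [0.056, 0, 0.058, 0.009]], "jaw": 0.4}}

```text
clock: 22.35
position: [0.5682, -0.4584, 0.2459]
orientation: [0.702, -0.698, 0.098, -0.103]
contact_force: [0.7, -0.9, 0.5]
finger_gap: 0.0595
```

Run:
```python
from h import *
s=robot.sense();print(s['position'],s['joint_pos'].round(3),s['clock']);print(rot(s['orientation']).round(3))
go([.51,-.381,.25],73)
d=cam('wrist');cv2.imwrite('pics/w10.png',d['frame'])
for l,z in(('bin_center',.04),('bin_grip',.104),('bin_lip_tip',.056),('bin_front',.04)):
    for t in robot.tip_of('wrist',l)[:2]: print(l,round(t['score'],2),np.round(t['at'],1),onz(d,t['at'],z).round(4))
```

```text
[ 0.56821923 -0.45841044  0.2459381 ] [-0.769  0.748  0.676  1.497  0.009 -0.484] 22.35
[[ 0.96   0.008  0.281]
 [-0.281  0.005  0.96 ]
 [ 0.006 -1.     0.007]]
pos [ 0.5682 -0.4584  0.2459] zhead 73.67 total units [-0.1552 -0.0082  0.1159] turn 0.0037 min rows 2.3
bin_center 0.9 [106.4 401.6] [ 0.5167 -0.3795  0.04  ]
bin_grip 0.61 [108.8 421.4] [ 0.5152 -0.3799  0.104 ]
bin_grip 0.38 [103.4 402.5] [ 0.5092 -0.3898  0.104 ]
bin_lip_tip 0.62 [201.2 398.9] [ 0.5802 -0.3989  0.056 ]
bin_front 0.96 [ 21.4 406.4] [ 0.4635 -0.3643  0.04  ]
```

View pics/w10.png

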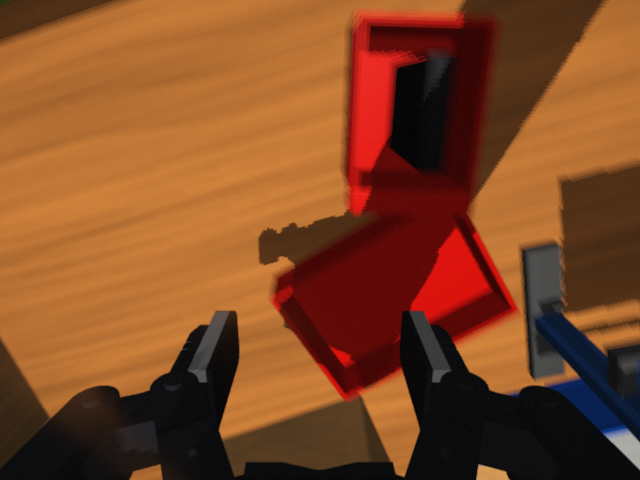

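The bin (centre about (405,110)) is nearly square to the tool. I'll move above it.

Request:
{"name": "arm_command", "arguments": {"plan": [[-0.05, 0, 0.039, 0], [-0.05, 0, 0.039, 0], [-0.05, 0, 0.038, 0], [0, 0, 0, 0], [0, 0, 0, 0]]}}

```text
clock: 23.02
position: [0.5077, -0.3821, 0.2449]
orientation: [0.703, -0.697, 0.1, -0.102]
contact_force: [1.2, -0.0, 0.8]
finger_gap: 0.0596
```

Run:
```python
from h import *
s=robot.sense();print(s['position'],s['clock']);print(rot(s['orientation']).round(3))
d=cam('wrist');cv2.imwrite('pics/w11.png',d['frame'])
for l,z in(('bin_center',.04),('bin_grip',.104),('bin_lip_tip',.056),('bin_front',.04)):
    for t in robot.tip_of('wrist',l)[:2]: print(l,round(t['score'],2),np.round(t['at'],1),onz(d,t['at'],z).round(4))
```

```text
[ 0.50767894 -0.38210273  0.24492954] 23.0167
[[ 0.96   0.004  0.282]
 [-0.282  0.009  0.959]
 [ 0.001 -1.     0.009]]
bin_center 0.87 [210.8 323.2] [ 0.5143 -0.3786  0.04  ]
bin_grip 0.7 [235.3 326.9] [ 0.513  -0.3771  0.104 ]
bin_lip_tip 0.66 [300.5 320.6] [ 0.5806 -0.4003  0.056 ]
bin_lip_tip 0.54 [235.9 326.5] [ 0.5295 -0.3807  0.056 ]
bin_front 0.98 [141.5 325.1] [ 0.4636 -0.3625  0.04  ]
bin_front 0.74 [388.6 631.7] [ 0.757 -0.154  0.04 ]
```

View pics/w11.png

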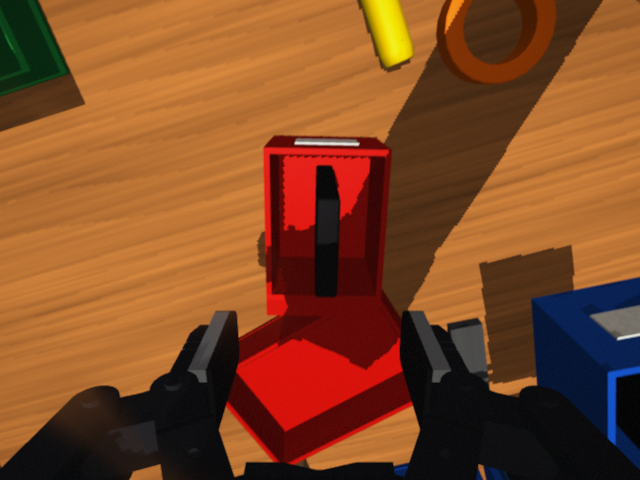

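Run:
```python
from h import *
d=cam('wrist')
for rc in((248,328),(200,328),(296,327)): print(onz(d,rc,.122).round(4))
for rc in((150,266),(150,389),(294,383),(296,268)): print(onz(d,rc,.08).round(4))
go([.5125,-.379,.11])
```

```text
[ 0.5193 -0.3805  0.122 ]
[ 0.4908 -0.3724  0.122 ]
[ 0.5501 -0.3899  0.122 ]
[ 0.4577 -0.4038  0.08  ]
[ 0.4804 -0.3267  0.08  ]
[ 0.5813 -0.3548  0.08  ]
[ 0.5588 -0.4364  0.08  ]
pos [ 0.5113 -0.3844  0.2455] zhead 73.69 total units [-0.0023  0.271   0.0089] turn 0 min rows 3.3
```

Request:
{"name": "arm_command", "arguments": {"plan": [[0.012, 0, 0.009, 0], [0, 0.07, 0, 0], [0, 0.07, 0, 0], [0, 0.07, 0, 0], [0, 0.056, 0, 0], [0, 0, 0, 0], [0, 0, 0, 0]]}}

```text
clock: 23.9
position: [0.518, -0.3782, 0.1106]
orientation: [0.704, -0.696, 0.099, -0.1]
contact_force: [0.5, -0.1, 0.9]
finger_gap: 0.06
```

Run:
```python
from h import *
go([.515,-.381,.112],73.5)
d=cam('wrist');cv2.imwrite('pics/w12.png',d['frame'])
```

```text
pos [ 0.518  -0.3782  0.1106] zhead 73.76 total units [-0.0042 -0.0029 -0.007 ] turn 0.0015 min rows 0.1
```

View pics/w12.png

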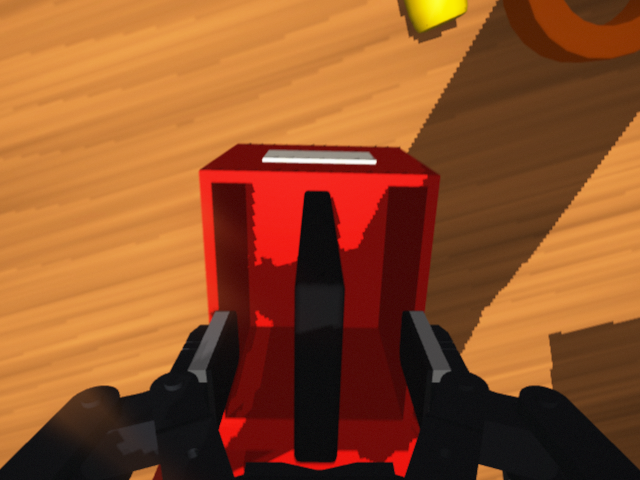

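The web (column 320) is centred between the pads. I'll grip it.

Request:
{"name": "arm_command", "arguments": {"plan": [[0, 0, 0, 0], [0, 0, 0, 0], [0, 0, 0, 0], [0, 0, 0, 0], [0, 0, 0, 0], [0, 0, 0, 0], [0, 0, 0, 0], [0, 0, 0, 0]], "jaw": -1}}

```text
clock: 24.62
position: [0.5193, -0.3801, 0.1141]
orientation: [0.702, -0.698, 0.097, -0.103]
contact_force: [-0.7, 1.6, 6.3]
finger_gap: 0.0133
```

Request:
{"name": "arm_command", "arguments": {"plan": [[0, -0.05, 0, 0], [0, -0.08, 0, 0], [0, -0.08, 0, 0], [0, -0.08, 0, 0], [0, 0, 0, 0], [0, 0, 0, 0]]}}

```text
clock: 25.12
position: [0.5189, -0.3815, 0.2604]
orientation: [0.701, -0.698, 0.096, -0.104]
contact_force: [-0.8, -0.2, -3.7]
finger_gap: 0.0135
```

Run:
```python
from h import *
s=robot.sense();print(s['contact_force'],s['moment'],s['clock'],s['position']);print(rot(s['orientation']).round(3))
W=cam('wrist');cv2.imwrite('pics/w13.png',W['frame'])
S=cam('scene');D=cam('side')
cv2.imwrite('pics/d13.png',D['frame']);cv2.imwrite('pics/s13.png',S['frame'])
for l in('bin_center','bin_grip','bin_lip_tip','bin_front'):
    R_=[]
    for n,d in(('scene',S),('side',D)):
        t=robot.tip_of(n,l)
        print(l,n,[(np.round(x['at']),round(x['score'],2)) for x in t[:2]])
        if t:R_.append(ray(d,t[0]['at']))
    if len(R_)==2: print(tri(R_))
```

```text
[-0.75870344 -0.19346245 -3.6825809 ] [ 0.00491846  0.08337269 -0.01455099] 25.1167 [ 0.51894865 -0.38147235  0.26037519]
[[ 0.96   0.011  0.28 ]
 [-0.28   0.003  0.96 ]
 [ 0.01  -1.     0.006]]
bin_center scene [(array([247., 169.]), 0.85)]
bin_center side [(array([144., 350.]), 0.91)]
(array([ 0.51280097, -0.38274621,  0.18086679]), np.float64(0.0034579936120439523))
bin_grip scene [(array([222., 164.]), 0.9)]
bin_grip side [(array([121., 350.]), 0.89)]
(array([ 0.51481412, -0.37655387,  0.24967337]), np.float64(0.005564330219234065))
bin_lip_tip scene [(array([265., 166.]), 0.74)]
bin_lip_tip side [(array([132., 328.]), 0.9)]
(array([ 0.57600711, -0.39799189,  0.19818912]), np.float64(0.0008191486615031153))
bin_front scene [(array([234., 174.]), 0.92)]
bin_front side [(array([150., 373.]), 0.7), (array([144., 350.]), 0.61)]
(array([ 0.45578834, -0.36772719,  0.17067828]), np.float64(0.002432716651516716))
```

View pics/d13.png

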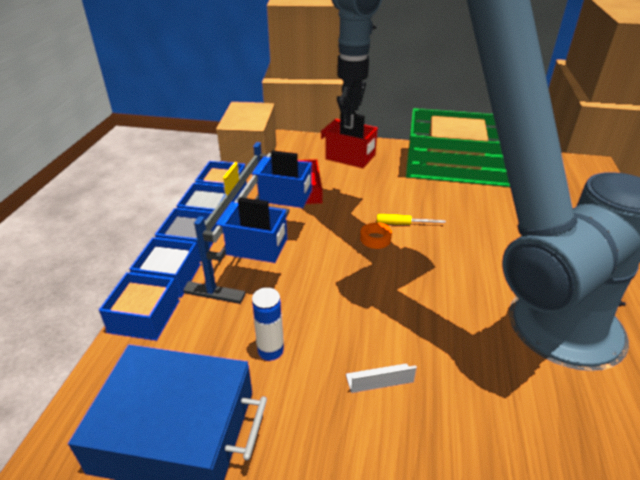

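View pics/s13.png

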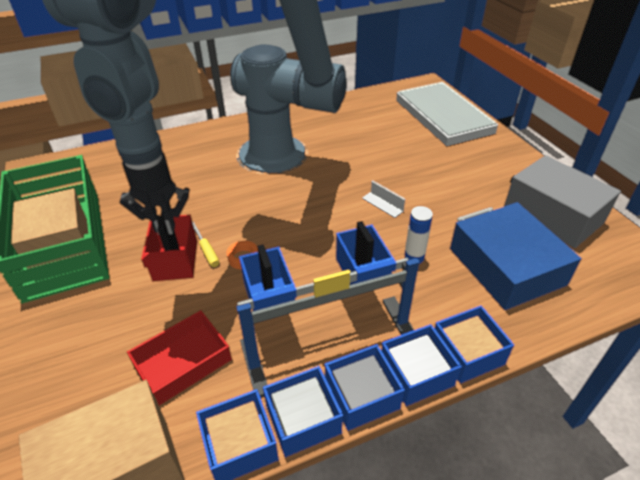

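The bin is held level. Next I'll measure the rail and plate closely.

Run:
```python
from h import *
S=cam('scene');D=cam('side')
cv2.imwrite('pics/rs.png',cv2.resize(S['frame'][215:325,230:430],None,fx=4,fy=4,interpolation=cv2.INTER_CUBIC))
cv2.imwrite('pics/rd.png',cv2.resize(D['frame'][135:260,190:320],None,fx=4.6,fy=4.6,interpolation=cv2.INTER_CUBIC))
```

```text
(no output)
```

View pics/rs.png

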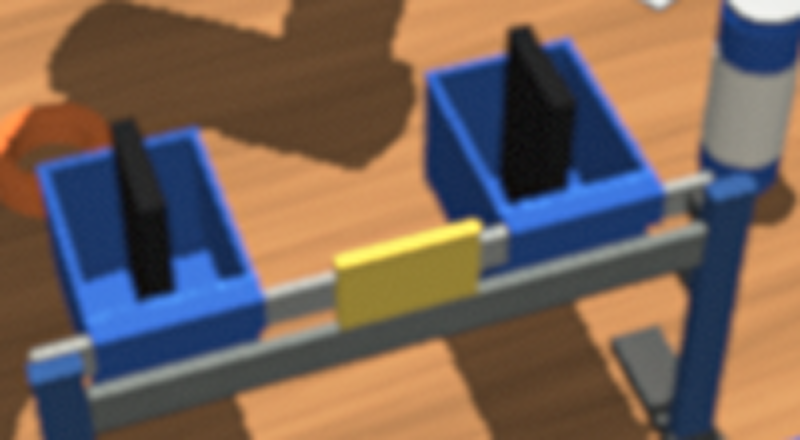

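View pics/rd.png

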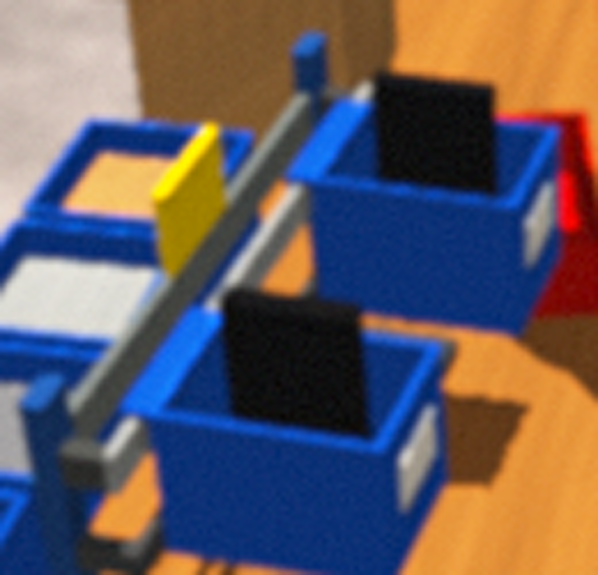

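Run:
```python
from h import *
S=cam('scene');D=cam('side')
fs=lambda x,y:(y/4+215-.375,x/4+230-.375)
fd=lambda x,y:(y/4.6+135-.39,x/4.6+190-.39)
print('scene')
for n,pts,z in(('a',[(428,72),(570,40),(512,232),(660,193)],.184),('b',[(40,168),(195,130),(95,345),(262,300)],.184),('plate',[(335,262),(478,222)],.225),('plate-back',[(336,272),(480,234)],.225)):
    P=np.array([onz(S,fs(*p),z)[:2] for p in pts]); print(n,P.round(4).tolist(),P.mean(0).round(4))
print('side')
for n,pts,z in(('a',[(160,415),(375,450),(452,345),(220,315)],.184),('b',[(305,178),(520,208),(560,130)],.184),('plate',[(155,197),(212,128)],.225)):
    P=np.array([onz(D,fd(*p),z)[:2] for p in pts]); print(n,P.round(4).tolist(),P.mean(0).round(4))
# tips of webs from labels
```

```text
scene
a [[0.6089, -0.0455], [0.6161, 0.0358], [0.7306, -0.0547], [0.736, 0.0249]] [ 0.6729 -0.0099]
b [[0.5963, -0.2562], [0.6014, -0.1746], [0.718, -0.2643], [0.723, -0.1831]] [ 0.6597 -0.2195]
plate [[0.7484, -0.1551], [0.7517, -0.0845]] [ 0.75   -0.1198]
plate-back [[0.7542, -0.1569], [0.7589, -0.0869]] [ 0.7565 -0.1219]
side
a [[0.7174, 0.0299], [0.6174, 0.0375], [0.6032, -0.0464], [0.716, -0.0508]] [ 0.6635 -0.0074]
b [[0.7124, -0.1795], [0.5977, -0.1705], [0.5934, -0.2521]] [ 0.6345 -0.2007]
plate [[0.7541, -0.083], [0.7484, -0.1511]] [ 0.7512 -0.117 ]
```

Run:
```python
from h import *
go([.519,-.381,.32],86.3)
s=robot.sense(); M=rot(s['orientation'])
# after turn predicted axes: tool x heading -3.7, z heading 86.3
a=np.radians(-3.7);X=np.array([np.cos(a),np.sin(a),0]);Z=np.array([-np.sin(a),np.cos(a),0])
d=np.array([.505,-.105,.32])-np.array([.519,-.381,.32]); print((d@X/.5).round(4),(d@Z/.5).round(4))
```

```text
pos [ 0.5176 -0.3803  0.2572] zhead 73.74 total units [ 0.0035 -0.1256  0.0004] turn -0.0698 min rows 1.8
-0.0636 0.549
```

Request:
{"name": "arm_command", "arguments": {"plan": [[0, -0.042, 0, 0], [0, -0.042, 0, 0], [0, -0.04, 0, -0.035], [0, 0, 0, -0.035], [-0.009, 0, 0.078, 0], [-0.009, 0, 0.078, 0], [-0.009, 0, 0.078, 0], [-0.009, 0, 0.078, 0], [-0.009, 0, 0.078, 0], [-0.009, 0, 0.078, 0], [-0.009, 0, 0.078, 0], [0, 0, 0, 0]]}}

```text
clock: 26.87
position: [0.5022, -0.0997, 0.3219]
orientation: [0.711, -0.703, 0.018, -0.022]
contact_force: [-0.5, -0.2, -2.4]
finger_gap: 0.0131
```

Run:
```python
from h import *
go([.664,-.1144,.32],86.3);s=robot.sense(); print(s['joint_pos'].round(3),s['clock']);print(rot(s['orientation']).round(3))
W=cam('wrist');cv2.imwrite('pics/w14.png',W['frame'])
S=cam('scene');D=cam('side')
for l in('bin_center','bin_grip','bin_lip_tip','bin_front'):
    R_=[]
    for n,d in(('scene',S),('side',D)):
        t=robot.tip_of(n,l)
        if t:R_.append(ray(d,t[0]['at']))
    if len(R_)==2: x,e=tri(R_);print(l,x.round(4),e.round(4))
```

```text
pos [ 0.5022 -0.0997  0.3219] zhead 86.76 total units [ 0.3248  0.0056 -0.011 ] turn 0.0026 min rows 3.9
[-0.327  0.235  0.053  1.386  0.013 -0.271] 26.8667
[[ 0.998  0.007  0.057]
 [-0.057  0.011  0.998]
 [ 0.006 -1.     0.012]]
bin_center [ 0.5019 -0.1017  0.2529] 0.0038
bin_lip_tip [ 0.5605 -0.1027  0.2631] 0.001
bin_front [ 0.4461 -0.1045  0.2486] 0.0029
```

View pics/w14.png

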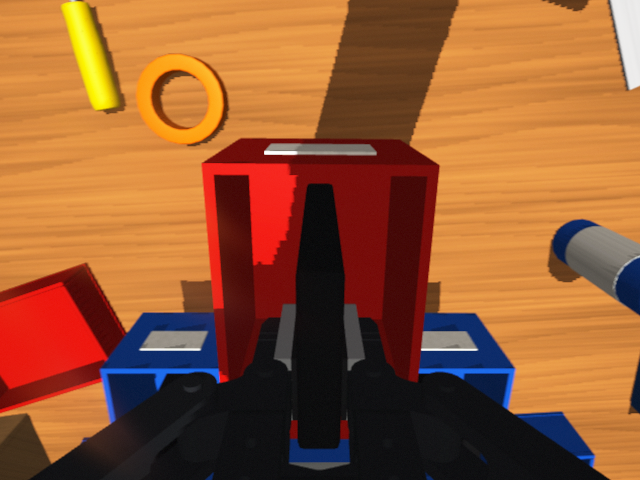

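The wrist view shows the blue bins' front rims at rows 372/370, with outer corners at columns 104 and 513. They are square to the tool, and I can centre from them.

Run:
```python
from h import *
W=cam('wrist');s=robot.sense();M=rot(s['orientation']);p=s['position'];print(p)
A=onz(W,(372,104),.184);B=onz(W,(370,513),.184);print(A,B,np.linalg.norm(A-B),np.degrees(np.arctan2(-(B-A)[0],(B-A)[1])))
A2=onz(W,(314,144),.184);
for Q in(A,B,(A+B)/2): print('tool frame',(M.T@(Q-p)).round(4))
# own bin rim corners
z=p[2]-.074+.04
C=onz(W,(165,203),z);E=onz(W,(165,438),z)
print('own front',(M.T@(C-p)).round(4),(M.T@(E-p)).round(4))
m=(A+B)/2; print('place centre hung', m+.055*M[:,0])
```

```text
[ 0.50321836 -0.10683232  0.32086298]
[ 0.59751038 -0.26377122  0.184     ] [0.6162689  0.02459617 0.184     ] 0.28897687770026453 -3.721890767188349
tool frame [ 0.1035  0.1363 -0.1515]
tool frame [0.1036 0.1385 0.1374]
tool frame [ 0.1035  0.1374 -0.0071]
own front [-0.0592  0.0334 -0.0413] [-0.0591  0.034   0.0417]
place centre hung [ 0.66177318 -0.12315266  0.18429305]
```

Request:
{"name": "arm_command", "arguments": {"plan": [[0.06, 0, -0.003, 0], [0.08, 0, -0.003, 0], [0.08, 0, -0.003, 0], [0.08, 0, 0, 0], [0, 0.03, 0, 0], [0, 0.04, 0, 0], [0, 0.03, 0, 0], [0, 0, 0, 0], [0, 0, 0, 0]]}}

```text
clock: 28.22
position: [0.6521, -0.1199, 0.2706]
orientation: [0.71, -0.704, 0.022, -0.024]
contact_force: [-0.5, 0.0, -3.0]
finger_gap: 0.013
```

Run:
```python
from h import *
s=robot.sense(); print(s['position'],s['joint_pos'].round(3),s['clock'],s['contact_force']);print(rot(s['orientation']).round(3))
for n in('wrist','scene','side'):
    d=cam(n);f=d['frame']
    if n=='scene': f=cv2.resize(f[170:330,220:440],None,fx=3.6,fy=3.6,interpolation=cv2.INTER_CUBIC)
    if n=='side': f=cv2.resize(f[105:260,180:330],None,fx=3.8,fy=3.8,interpolation=cv2.INTER_CUBIC)
    cv2.imwrite(f'pics/{n}15.png',f)
```

```text
[ 0.65211737 -0.11985249  0.2705921 ] [-0.281  0.572  0.426  1.424  0.009 -0.217] 28.2167 [-0.54765073  0.00821463 -2.95015123]
[[ 0.998  0.003  0.064]
 [-0.064  0.008  0.998]
 [ 0.002 -1.     0.008]]
```

View pics/wrist15.png

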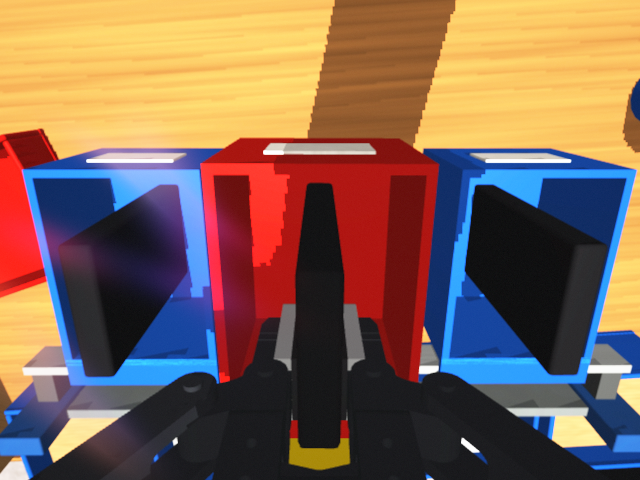

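View pics/scene15.png

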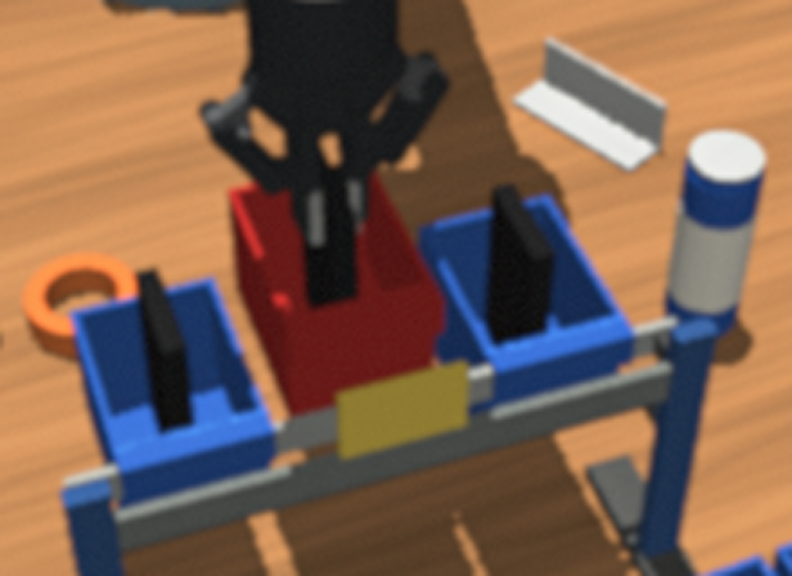

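View pics/side15.png

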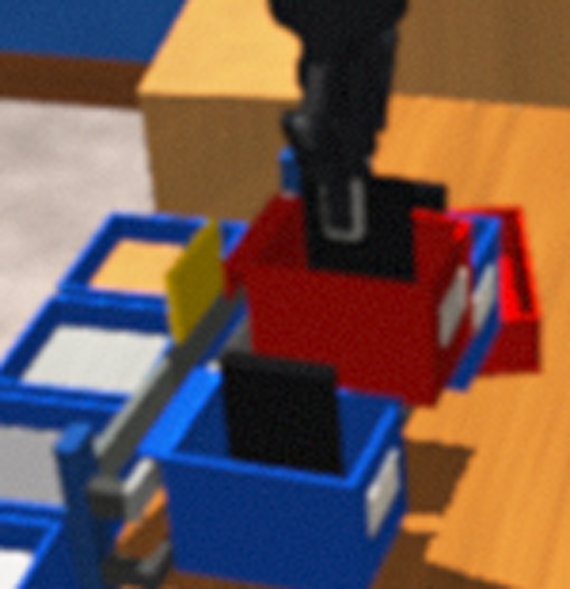

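Now the wrist view shows blue outer corners (170,26) and (170,633), with the red front rim at row 165, columns 203–437. I'll compute the offsets.

Run:
```python
from h import *
W=cam('wrist');s=robot.sense();M=rot(s['orientation']);p=s['position'];print(p)
for nm,pts,z in(('blue front',[(171,26),(170,633)],.184),('blue rear',[(384,70),(384,592)],.184),('red front',[(165,203),(164,438)],p[2]-.034)):
    Q=[onz(W,r,z) for r in pts]; print(nm,[(M.T@(q-p)).round(4) for q in Q],(M.T@(sum(Q)/2-p)).round(4))
```

```text
[ 0.6533966  -0.12016516  0.27379386]
blue front [array([-0.0473,  0.0884, -0.1416]), array([-0.0476,  0.0905,  0.153 ])] [-0.0474  0.0894  0.0057]
blue rear [array([ 0.0769,  0.0895, -0.1445]), array([0.0786, 0.0916, 0.1601])] [0.0777 0.0905 0.0078]
red front [array([-0.0594,  0.0332, -0.0411]), array([-0.0597,  0.0338,  0.0418])] [-0.0595  0.0335  0.0003]
```

Request:
{"name": "arm_command", "arguments": {"plan": [[0.014, 0, 0.006, 0], [0.014, 0, 0.006, 0], [0, 0.02, 0, 0], [0, 0.02, 0, 0], [0, 0, 0, 0], [0, 0, 0, 0], [0, 0, 0, 0]]}}

```text
clock: 29.0
position: [0.6677, -0.1148, 0.2533]
orientation: [0.709, -0.704, 0.02, -0.025]
contact_force: [0.4, 0.9, -2.6]
finger_gap: 0.0133
```

Run:
```python
from h import *
W=cam('wrist');s=robot.sense();print(s['position'],s['contact_force'],s['clock'])
cv2.imwrite('pics/w16.png',W['frame'])
d=cam('side');cv2.imwrite('pics/d16.png',cv2.resize(d['frame'][105:260,180:330],None,fx=3.8,fy=3.8,interpolation=cv2.INTER_CUBIC))
```

```text
[ 0.66783351 -0.11484688  0.25334542] [ 0.74748302  0.7535375  -2.00750452] 29.05
```

View pics/w16.png

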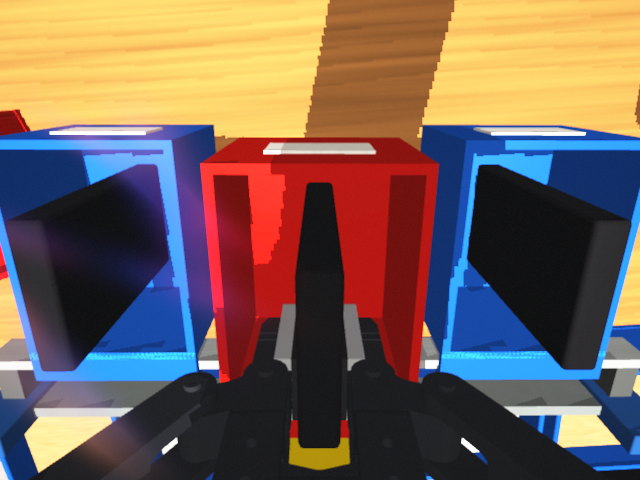

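View pics/d16.png

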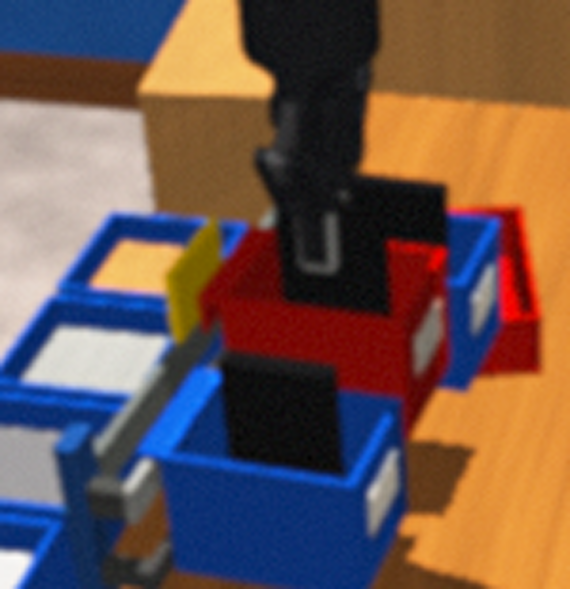

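Run:
```python
from h import *
W=cam('wrist');s=robot.sense();M=rot(s['orientation']);p=s['position'];print(p)
cv2.imwrite('pics/w17.png',cv2.resize(W['frame'][110:190,120:520],None,fx=2,fy=4,interpolation=cv2.INTER_CUBIC))
for nm,pts,z in(('blue front',[(140,166),(140,473)],.184),('blue rear',[(380,198),(380,440)],.184),('red front',[(165,203),(164,438)],p[2]-.034)):
    Q=[onz(W,r,z) for r in pts]; print(nm,[(M.T@(q-p)).round(4) for q in Q],(M.T@(sum(Q)/2-p)).round(4))
```

```text
[ 0.66780645 -0.11485377  0.25305885]
blue front [array([-0.064 ,  0.0681, -0.0654]), array([-0.0639,  0.0691,  0.0657])] [-0.064   0.0686  0.0002]
blue rear [array([ 0.059 ,  0.069 , -0.0633]), array([0.0597, 0.07  , 0.0634])] [0.0593 0.0695 0.    ]
red front [array([-0.0592,  0.0333, -0.0412]), array([-0.0595,  0.0339,  0.0418])] [-0.0593  0.0336  0.0003]
```

View pics/w17.png

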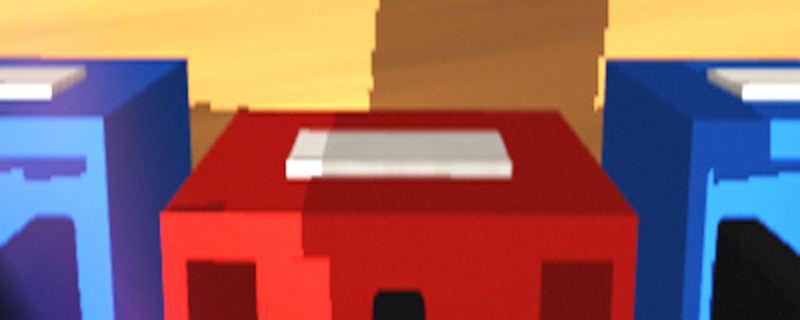

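The bin is centred within about 1 mm (gap edges at 172 and 467, red 203–438). Its lip is above the rail and its underside above the rest bar. I'll push gently toward the rail so the back wall bears on the rail and the bin pivots front-up in the pads.

Request:
{"name": "arm_command", "arguments": {"plan": [[0.008, 0, 0, 0], [0.008, 0, 0, 0], [0, 0, 0, 0]]}}

```text
clock: 29.4
position: [0.6717, -0.1151, 0.2525]
orientation: [0.709, -0.704, 0.024, -0.022]
contact_force: [-11.9, 1.5, 4.8]
finger_gap: 0.0134
```

Request:
{"name": "arm_command", "arguments": {"plan": [[0.006, 0, 0, 0], [0.006, 0, 0, 0], [0, 0, 0, 0]]}}

```text
clock: 29.65
position: [0.6772, -0.1154, 0.2529]
orientation: [0.709, -0.704, 0.024, -0.022]
contact_force: [-14.3, 0.1, 7.7]
finger_gap: 0.0131
```

Run:
```python
from h import *
s=robot.sense();print(s['position'],s['contact_force'],s['moment'],s['clock']);print(rot(s['orientation']).round(3))
d=cam('side');cv2.imwrite('pics/d18.png',cv2.resize(d['frame'][105:260,180:330],None,fx=3.8,fy=3.8,interpolation=cv2.INTER_CUBIC))
```

```text
[ 0.67716446 -0.11544214  0.25291437] [-14.31752712   0.14315868   7.71386888] [ 0.2114072   3.05745506 -0.0142614 ] 29.65
[[ 0.998 -0.003  0.064]
 [-0.064  0.007  0.998]
 [-0.003 -1.     0.007]]
```

View pics/d18.png

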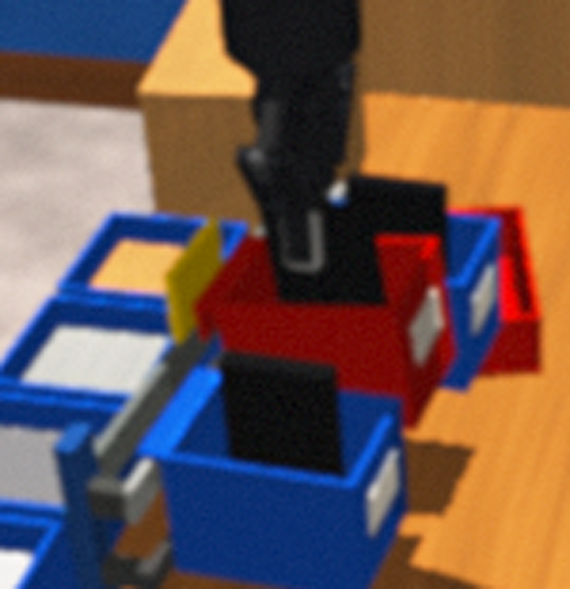

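It works: the bin's front is rising at only about 14 N. I'll continue.

Request:
{"name": "arm_command", "arguments": {"plan": [[0.006, 0, 0, 0], [0.006, 0, 0, 0], [0.006, 0, 0, 0], [0, 0, 0, 0]]}}

```text
clock: 30.03
position: [0.6866, -0.1161, 0.2539]
orientation: [0.709, -0.704, 0.023, -0.023]
contact_force: [-13.6, 1.0, 9.2]
finger_gap: 0.0131
```

Run:
```python
from h import *
s=robot.sense();print(s['position'],s['contact_force'],s['clock']);print(rot(s['orientation']).round(3))
S=cam('scene');d=cam('side');cv2.imwrite('pics/d19.png',cv2.resize(d['frame'][105:260,180:330],None,fx=3.8,fy=3.8,interpolation=cv2.INTER_CUBIC))
for l in('bin_center','bin_grip','bin_lip_tip','bin_front'):
    R_=[]
    for n,q in(('scene',S),('side',d)):
        t=robot.tip_of(n,l)
        if t:R_.append(ray(q,t[0]['at']))
    if len(R_)==2: x,e=tri(R_);print(l,x.round(4),e.round(4))
```

```text
[ 0.68664502 -0.11607353  0.25394009] [-13.57894445   1.04771278   9.16725193] 30.0333
[[ 0.998 -0.001  0.064]
 [-0.064  0.007  0.998]
 [-0.001 -1.     0.007]]
bin_center [ 0.6625 -0.1159  0.1797] 0.0004
bin_grip [ 0.6783 -0.1104  0.2509] 0.0009
bin_lip_tip [ 0.7318 -0.1204  0.1866] 0.002
```

View pics/d19.png

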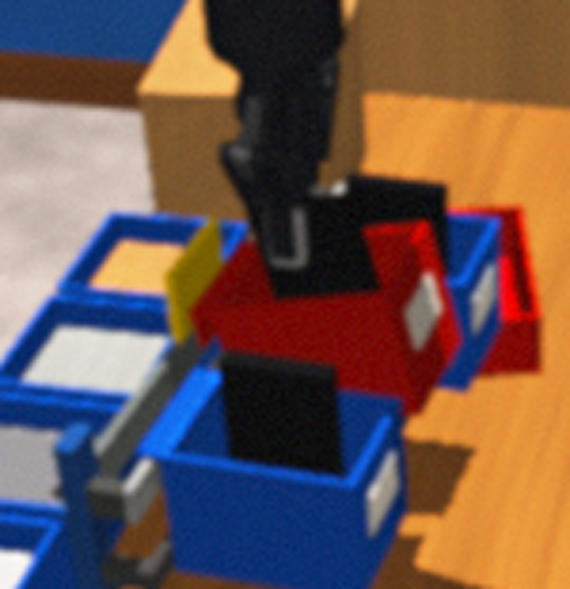

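Tilt is now about 0.2 rad. A little more for margin.

Request:
{"name": "arm_command", "arguments": {"plan": [[0.006, 0, 0, 0], [0.006, 0, 0, 0], [0.006, 0, 0, 0], [0, 0, 0, 0]]}}

```text
clock: 30.87
position: [0.6963, -0.1167, 0.255]
orientation: [0.709, -0.705, 0.022, -0.023]
contact_force: [-14.0, 2.1, 11.4]
finger_gap: 0.0131
```

```bash
cat > tl.py <<'E'
from h import *
import sys
s=robot.sense();print(s['position'],s['contact_force'],s['clock'],rot(s['orientation'])[:,1].round(3))
S=cam('scene');d=cam('side');n0=sys.argv[1]
cv2.imwrite(f'pics/d{n0}.png',cv2.resize(d['frame'][105:260,180:330],None,fx=3.8,fy=3.8,interpolation=cv2.INTER_CUBIC))
cv2.imwrite(f'pics/s{n0}.png',cv2.resize(S['frame'][170:330,220:440],None,fx=3.6,fy=3.6,interpolation=cv2.INTER_CUBIC))
X=np.array([np.cos(np.radians(3.7)),-np.sin(np.radians(3.7)),0]);Y=np.array([-X[1],X[0],0])
o=np.array([.718,-.118,.18])
for l in('bin_center','bin_grip','bin_lip_tip','bin_front','hung_a_center','hung_b_center'):
    R_=[]
    for n,q in(('scene',S),('side',d)):
        t=robot.tip_of(n,l)
        if t:R_.append(ray(q,t[0]['at']))
    if len(R_)==2: x,e=tri(R_);print(l,x.round(4),e.round(4),'place frame',np.round([(x-o)@X,(x-o)@Y,x[2]-.18],4))
E
python3 tl.py 20
```

```text
[ 0.69631899 -0.11673658  0.2550418 ] [-14.001965     2.09775072  11.41898202] 30.8667 [ 0.002  0.006 -1.   ]
bin_center [ 0.6615 -0.1128  0.1879] 0.0042 place frame [-0.0567  0.0015  0.0079]
bin_grip [ 0.6892 -0.1142  0.2526] 0.0018 place frame [-0.029   0.002   0.0726]
bin_lip_tip [ 0.7305 -0.1166  0.1799] 0.0031 place frame [ 0.0124  0.0022 -0.0001]
bin_front [ 0.6089 -0.1104  0.2083] 0.0043 place frame [-0.1093  0.0006  0.0283]
hung_a_center [ 0.6683 -0.0052  0.1462] 0.0017 place frame [-0.0568  0.1094 -0.0338]
hung_b_center [ 0.6547 -0.2159  0.147 ] 0.001 place frame [-0.0569 -0.1018 -0.033 ]
```

View pics/d20.png

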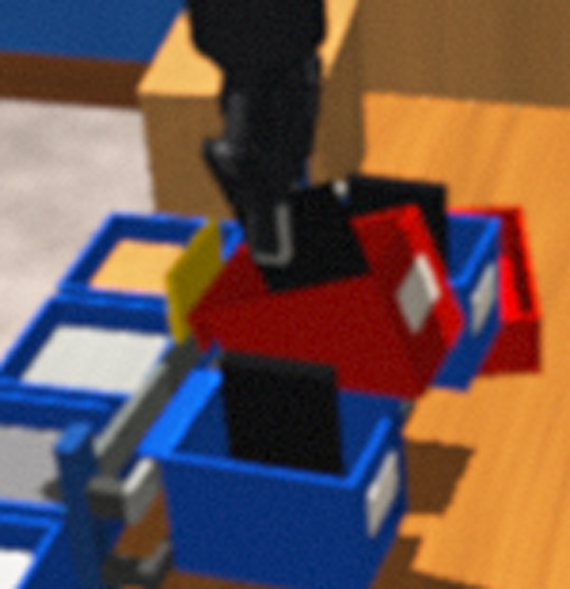

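View pics/s20.png

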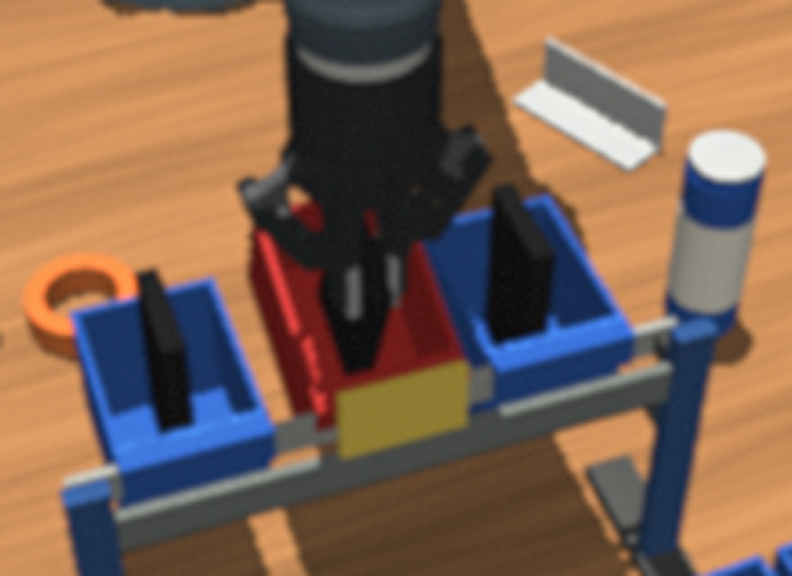

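Tilt is about 0.37 rad, with the lip tip just over the rail (x≈12 mm, z≈0). I'll lower about 12 mm along the slope.

Request:
{"name": "arm_command", "arguments": {"plan": [[-0.002, 0.006, 0, 0], [-0.0022, 0.006, 0, 0], [-0.0022, 0.006, 0, 0], [-0.0022, 0.006, 0, 0], [0, 0, 0, 0], [0, 0, 0, 0]]}}

```text
clock: 32.07
position: [0.6918, -0.1166, 0.2432]
orientation: [0.709, -0.705, 0.022, -0.023]
contact_force: [-13.8, 0.8, 12.5]
finger_gap: 0.0131
```

```bash
python3 tl.py 21
```

```text
[ 0.69177183 -0.11659471  0.24319986] [-13.76108875   0.79604712  12.46709111] 32.0667 [ 0.002  0.006 -1.   ]
bin_center [ 0.6596 -0.1142  0.1768] 0.0071 place frame [-0.0586  0.     -0.0032]
bin_grip [ 0.6823 -0.1135  0.2406] 0.0069 place frame [-0.0359  0.0022  0.0606]
bin_lip_tip [ 0.7223 -0.1214  0.1702] 0.0005 place frame [ 0.0045 -0.0032 -0.0098]
bin_front [ 0.6037 -0.1131  0.1869] 0.0018 place frame [-0.1144 -0.0025  0.0069]
hung_a_center [ 0.6615 -0.0109  0.1471] 0.0036 place frame [-0.0633  0.1032 -0.0329]
hung_b_center [ 0.6597 -0.2138  0.1504] 0.0009 place frame [-0.052  -0.0994 -0.0296]
```

View pics/d21.png

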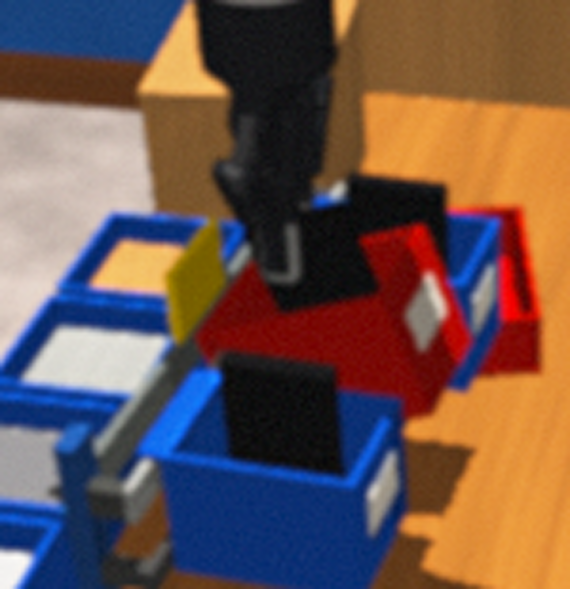

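View pics/s21.png

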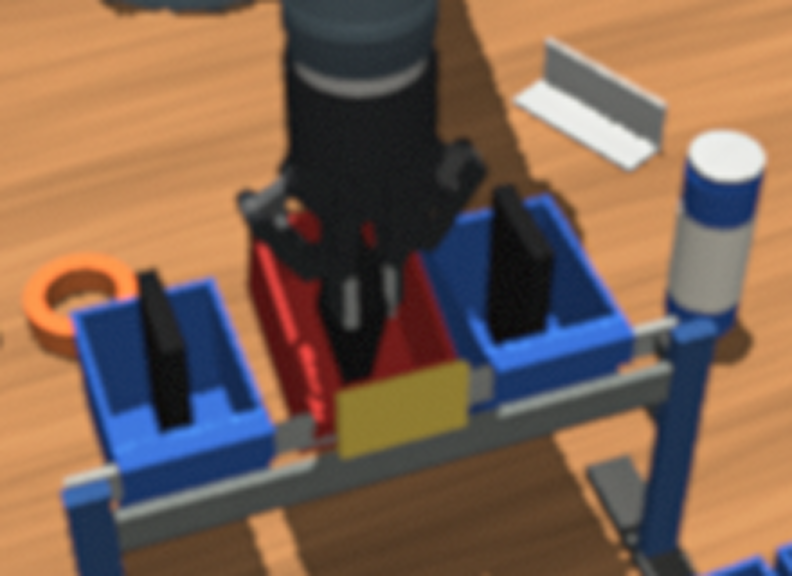

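The flange covers the rail from behind, left of the plate at about (322,435) in the scene crop. The lip tip is about −10 mm below the rail top with tilt about 0.33 rad. I'll lower slightly more, then swing it down by drawing the web back and down.

Request:
{"name": "arm_command", "arguments": {"plan": [[-0.004, 0.006, 0, 0], [0, 0, 0, 0], [0, 0, 0, 0]]}}

```text
clock: 33.02
position: [0.6904, -0.1165, 0.2399]
orientation: [0.709, -0.705, 0.022, -0.024]
contact_force: [-12.9, 1.1, 10.7]
finger_gap: 0.0133
```

Request:
{"name": "arm_command", "arguments": {"plan": [[-0.006, 0.003, 0, 0], [-0.006, 0.003, 0, 0], [-0.006, 0.003, 0, 0], [0, 0, 0, 0]]}}

```text
clock: 33.35
position: [0.6872, -0.1163, 0.2367]
orientation: [0.709, -0.705, 0.017, -0.028]
contact_force: [2.7, -1.1, 7.0]
finger_gap: 0.0131
```

```bash
python3 tl.py 22
```

```text
[ 0.68721455 -0.11626203  0.23667666] [ 2.68877554 -1.06138834  6.95999006] 33.35 [ 0.016  0.005 -1.   ]
bin_center [ 0.6414 -0.2108  0.157 ] 0.0624 place frame [-0.0705 -0.0975 -0.023 ]
bin_lip_tip [ 0.7209 -0.1132  0.1575] 0.0014 place frame [ 0.0026  0.0049 -0.0225]
bin_front [ 0.6023 -0.1117  0.1805] 0.005 place frame [-0.1158 -0.0012  0.0005]
hung_a_center [ 0.6641 -0.0046  0.1418] 0.0036 place frame [-0.0611  0.1097 -0.0382]
hung_b_center [ 0.6553 -0.2133  0.151 ] 0.0018 place frame [-0.0564 -0.0991 -0.029 ]
```

View pics/d22.png

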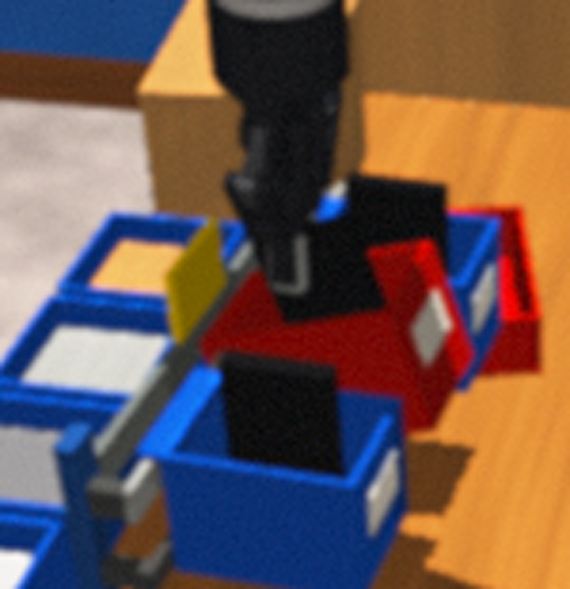

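Request:
{"name": "arm_command", "arguments": {"plan": [[-0.008, 0.005, 0, 0], [-0.008, 0.006, 0, 0], [-0.008, 0.007, 0, 0], [0, 0, 0, 0]]}}

```text
clock: 34.38
position: [0.6752, -0.1154, 0.2254]
orientation: [0.709, -0.705, 0.018, -0.027]
contact_force: [6.4, -0.8, 0.7]
finger_gap: 0.0131
```

```bash
python3 tl.py 23
```

```text
[ 0.67521667 -0.11535831  0.22535466] [ 6.3973636  -0.75527284  0.73666217] 34.3833 [ 0.014  0.006 -1.   ]
bin_center [ 0.6543 -0.1084  0.1541] 0.004 place frame [-0.0642  0.0055 -0.0259]
bin_grip [ 0.6976 -0.1264  0.1799] 0.0265 place frame [-0.0198 -0.0097 -0.0001]
bin_lip_tip [ 0.7264 -0.1185  0.157 ] 0.001 place frame [ 0.0084  0.     -0.023 ]
bin_front [ 0.6006 -0.107   0.1611] 0.0074 place frame [-0.1179  0.0034 -0.0189]
hung_b_center [ 0.6563 -0.2137  0.145 ] 0.001 place frame [-0.0554 -0.0995 -0.035 ]
```

View pics/d23.png

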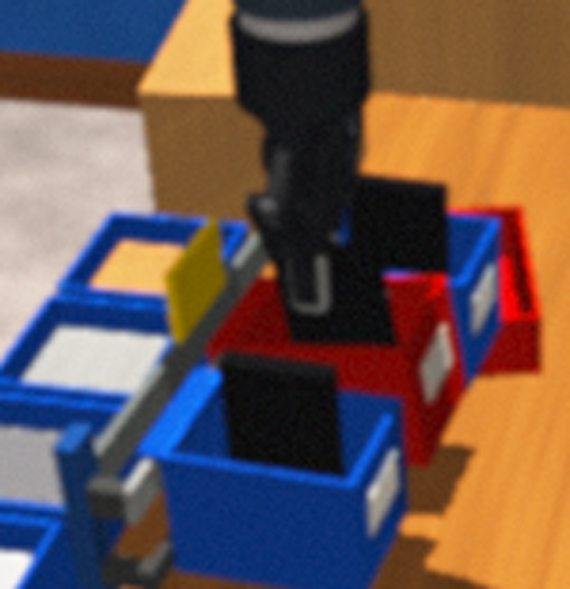

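Request:
{"name": "arm_command", "arguments": {"plan": [[-0.008, 0.006, 0, 0], [-0.008, 0.006, 0, 0], [-0.006, 0.004, 0, 0], [0, 0, 0, 0]]}}

```text
clock: 35.42
position: [0.6662, -0.1147, 0.2177]
orientation: [0.709, -0.704, 0.016, -0.029]
contact_force: [10.8, -0.1, -2.9]
finger_gap: 0.0133
```

```bash
python3 tl.py 24
```

```text
[ 0.66617601 -0.11465962  0.21772907] [10.83292397 -0.1375376  -2.90264019] 35.4167 [ 0.018  0.006 -1.   ]
bin_center [ 0.6639 -0.1178  0.1396] 0.0033 place frame [-0.054  -0.0033 -0.0404]
bin_grip [ 0.6535 -0.1093  0.2141] 0.0032 place frame [-0.0649  0.0045  0.0341]
bin_lip_tip [ 0.7291 -0.118   0.1595] 0.0002 place frame [ 0.0111  0.0007 -0.0205]
bin_front [ 0.603  -0.1188  0.1415] 0.0042 place frame [-0.1147 -0.0082 -0.0385]
hung_a_center [ 0.66   -0.0079  0.1442] 0.0033 place frame [-0.065   0.1061 -0.0358]
hung_b_center [ 0.6551 -0.2143  0.1461] 0.0063 place frame [-0.0565 -0.1002 -0.0339]
```

View pics/d24.png

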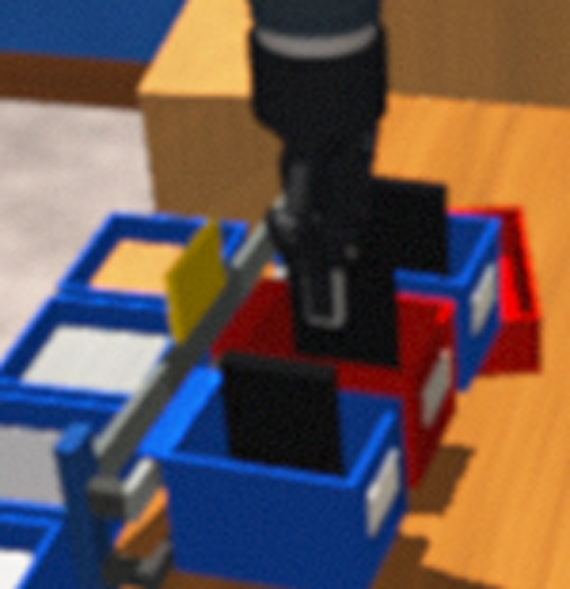

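Nearly flat and seated. I'll open the jaws and rise straight up.

Request:
{"name": "arm_command", "arguments": {"plan": [[0, 0, 0, 0], [0, 0, 0, 0], [0, 0, 0, 0], [0, 0, 0, 0], [0, 0, 0, 0]], "jaw": 0}}

```text
clock: 36.53
position: [0.6609, -0.114, 0.2152]
orientation: [0.709, -0.704, 0.021, -0.024]
contact_force: [1.2, -0.0, -0.2]
finger_gap: 0.0428
```

Request:
{"name": "arm_command", "arguments": {"plan": [[0, -0.02, 0, 0], [0, -0.04, 0, 0], [0, -0.06, 0, 0], [0, -0.06, 0, 0], [-0.06, 0, 0, 0], [-0.07, 0, 0, 0], [-0.07, 0, 0, 0], [0, 0, 0, 0], [0, 0, 0, 0]]}}

```text
clock: 37.28
position: [0.5584, -0.1078, 0.3053]
orientation: [0.71, -0.704, 0.021, -0.024]
contact_force: [-0.3, -0.5, 0.7]
finger_gap: 0.0426
```

```bash
python3 tl.py 25
python3 - <<'E'
from h import *
d=cam('wrist');cv2.imwrite('pics/w25.png',d['frame'])
S=cam('scene');cv2.imwrite('pics/sc25.png',S['frame'])
D=cam('side')
for n,q in(('scene',S),('side',D)):
    for t in robot.tip_of(n,'drawer_handle')[:1]: print(n,onz(q,t['at'],.055).round(4))
E
```

```text
[ 0.55843353 -0.10775067  0.30526974] [-0.3345047  -0.52221266  0.67181806] 37.2833 [ 0.004  0.008 -1.   ]
bin_center [ 0.6597 -0.1129  0.1443] 0.0011 place frame [-0.0585  0.0013 -0.0357]
bin_grip [ 0.6591 -0.1088  0.2118] 0.0022 place frame [-0.0594  0.0054  0.0318]
bin_lip_tip [ 0.7233 -0.1172  0.1595] 0.0008 place frame [ 0.0052  0.0012 -0.0205]
bin_front [ 0.6047 -0.1149  0.1355] 0.0021 place frame [-0.1133 -0.0042 -0.0445]
hung_a_center [ 0.6644 -0.0052  0.1469] 0.0014 place frame [-0.0608  0.1091 -0.0331]
hung_b_center [ 0.5787 -0.0911 -0.0941] 0.1362 place frame [-0.1408  0.0178 -0.2741]
scene [0.5574 0.3853 0.055 ]
side [0.5622 0.3723 0.055 ]
```

View pics/w25.png

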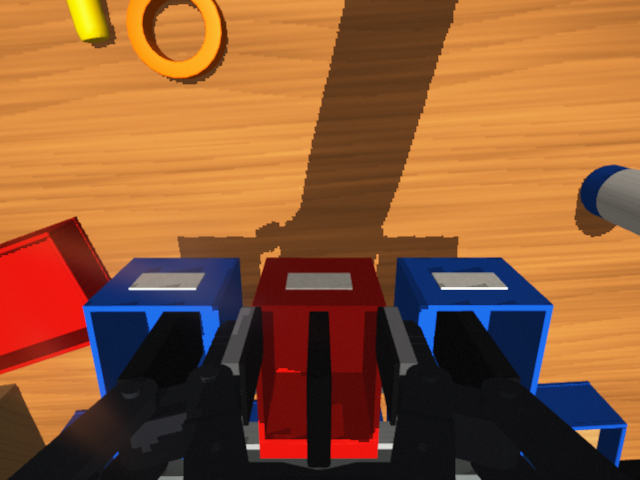

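View pics/s25.png

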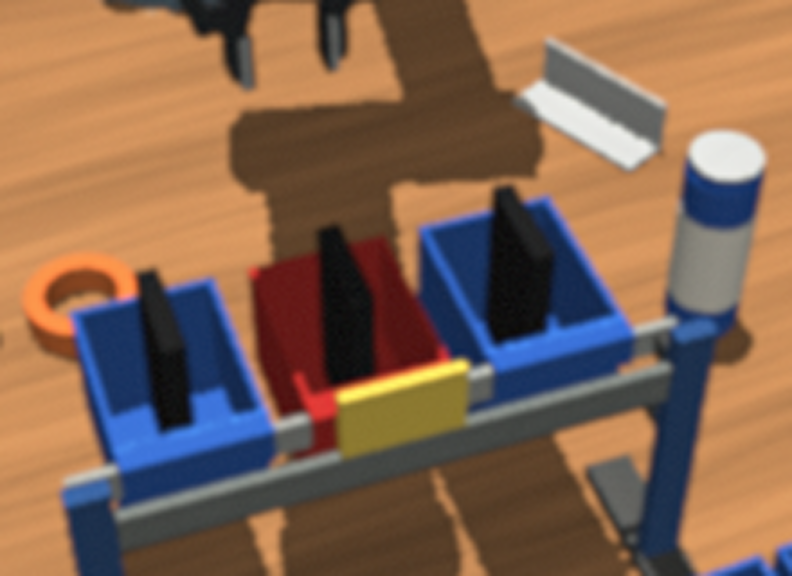

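View pics/d25.png

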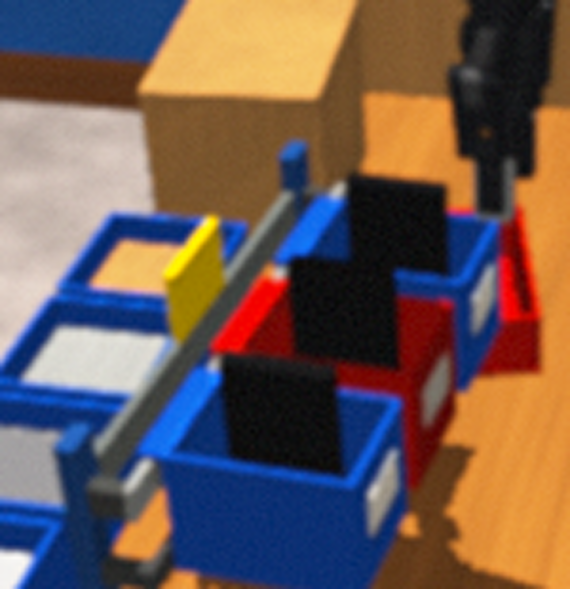

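The red bin is flush with its blue neighbours and centred: front rims at row 305, gaps equal. One closer look at the drawer before handing in.

Run:
```python
from h import *
D=cam('side');cv2.imwrite('pics/d26.png',cv2.resize(D['frame'][340:480,60:290],None,fx=3.4,fy=3.4,interpolation=cv2.INTER_CUBIC))
for x in (0,.006,.012):
    # panel outer face x = edge-.002-open ; bar at edge-.037-open ; edge .600
    e=.600; X=np.array([.99993,.0122,0]);Y=np.array([-.0122,.99993,0]);c=np.array([e,.377,0])
    print(x,'bar ends',[proj(D,c-X*(.037+x)+Y*s*.05+[0,0,.055]).round(1) for s in(-1,1)],'cab edge',[proj(D,c+Y*s*.095+[0,0,.092]).round(1) for s in(-1,1)])
```

```text
0 bar ends [array([399.7, 262.3]), array([456.3, 245.1])] cab edge [array([361.2, 246.7]), array([468.8, 208.3])]
0.006 bar ends [array([400.2, 265.8]), array([457., 249.])] cab edge [array([361.2, 246.7]), array([468.8, 208.3])]
0.012 bar ends [array([400.7, 269.3]), array([457.6, 252.8])] cab edge [array([361.2, 246.7]), array([468.8, 208.3])]
```

View pics/d26.png

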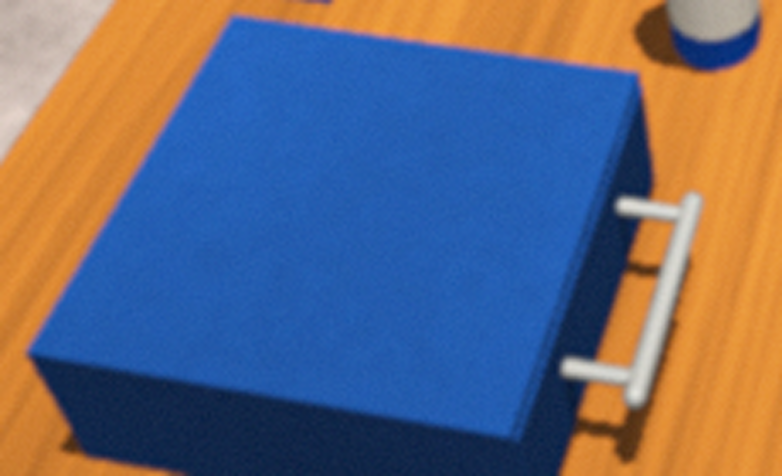

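The handle bar ends are at (263.5,399) and (247,457), where a shut drawer should put them within calibration, and the earlier push ended on a hard stop. I'll hand in.

Run:
```python
from rig import robot
print(robot.close_job())
```

```text
the job is handed in; nothing more can be done
None
```

The pack is in the shut drawer and the red bin hangs at the free place. I handed the job in at about 37.5 s of the 72 s; it reported no verdict.

**Pack and drawer:** I laid the pack flat in the middle of the drawer. I pushed the drawer shut by its handle until it met a hard stop at 14 N. My last picture puts the handle bar ends about 1–2 pixels (2–3 mm) from where a fully shut drawer would have them. That is near the calibration error and inside the 6 mm limit.

**Red bin:**
- **Tipping:** The tool could not be tilted by command, so I pressed the bin's back wall against the rail. The bin pivoted front-up in the pads, to about 0.3–0.37 rad.
- **Hooking:** I hooked the lip over the rail while it was tipped, swung it down flat and let go.
- **Final check:** The lip tip is at about x +5 mm, y +1 mm, z −20.5 mm in the place frame, and the bin looks level, flush and evenly spaced between its blue neighbours.

**Checks that disagreed or went wrong:**
- **Tool lean:** On the way to the drawer the last joint reached its range end and left the tool leaning 7°. I turned it half round and later straightened it at the arm's reach limit.
- **Network readings:** Some network readings scattered by 5–10 mm, with one wild outlier for a blue bin. I judged the final fit on the wrist picture.
- **Bystanders:** In the last pictures the other things and the blue bins stand where they were. I did not measure each one again.

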